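Put the calibration weights back into their padded cases

ROBOT

A 6-joint arm with a two-finger parallel gripper is mounted at the origin on the work surface. World frame = base frame: x ahead of the robot, y to its left, z up, the work surface at z = 0. Lengths are in m, angles in rad, forces in N, time in s.
With the tool pointing down it reaches from about 0.375 to 0.9 m from the base axis. Payload 3.1 kg.
Tool frame: the origin (TCP) lies midway between the tips of the shut fingers; the grasp point (between the pads) lies 19 mm behind it; z points along the fingers, y is the direction in which the jaws open and shut (so a half turn about z gives the same grasp; the last joint's range is limited). The gripper opens to 85 mm and grips with 20 to 120 N. Pads are 22 mm wide; open, the fingers measure 114 mm over their backs; the gripper's body (76 mm by 85 mm) begins 54 mm behind the grasp point. The pads swing forward as they close: fully open they stand 13 mm farther back than shut.
Start: joints at [1.069, 0.527, 1.433, -0, 1.181, -0.178], TCP at [0.198, 0.593, 0.231] pointing down, gripper open.
Joint ranges: [-3.08, 3.08], [-0.75, 2.2], [0.22, 2.44], [-1.43, 4.57], [0, 2.65], [-2.85, 2.85]. Speed limits (rad/s): [2.79, 2.79, 3.14, 3.14, 3.14, 3.14].

INTERFACE

Orientations are given as a unit quaternion [x, y, z, w].
In Python, from station import manip gives the robot as it stands.
- The arm moves only by the tool servo_tool, never from a script. Its argument "increments" is a list of rows, each an object with "hand": the closure, from 0 (fully open) to 1 (shut); "travel": the shift along the tool's x, y, z in mm, a list of three; "yaw": the turn about the tool's z in degrees. A call has 1 to 20 rows; each row shifts and turns the commanded pose from where the row before left it, along the tool's axes as they then stand; what a row does not reach is not made up. A row lasts 1/10 s, in which the tool goes at most 50 mm and 8.59 degrees, less where a joint would pass 70% of its speed; a pose out of reach is approached as far as the arm can. A call with a gripper value outside its range is refused whole. The fingers move at their own pace and stop on an object; "newtons" is the grip in N (left out, the last holds). Time passes only in rows, so rows that do not move let the fingers close. It gives the time, the measured TCP pose, the force and the opening at its end, in the units of the state.
- manip.sense(): the state, without advancing time (a new reading comes with each control period).
- manip.snapshot(name): name is "side" or "top"; returns a dict with "pixels" (480x640x3 uint8, blue, green, red), "fx", "fy", "cx", "cy" (pixels), "D" ([k1, k2, p1, p2, k3] as OpenCV has them; the pictures are not rectified), "R" (3x3) and "t" (3): a world point X has camera coordinates R X + t. Camera axes: x right, y down, z forward; pixel columns grow to the right and rows downward; lengths in m; the calibration is good to about 2 mm. A picture is of the moment at which its call begins. There is no depth.
- manip.sign_off(): hands the job in, once; it reports no verdict.
The state is a dict: "t": time; "q": joint angles; "qd": joint speeds; "tau": joint torques, N m; "tcp_pos": TCP position; "tool_rot": TCP orientation; "force": force on the tool from outside, world axes, zero at the start; "ft_torque": the same for the moment, N m; "finger_gap": opening from 0.0 (shut) to 1.0 (fully open).
Only numpy, scipy, OpenCV 4.12 (cv2) and the standard library are available. Lean on these libraries where they do the work, as an engineer would, in place of code of your own. Each camera call takes 0.05 s, during which the arm holds its last target.

TASK

The balance check is finished: put the four stainless-steel knob weights back, each upright in its own open case - the one whose round foam recess is of its size - and press it fully down to the bottom of the recess. Do not tip a weight over, and leave the glass beaker and the amber vial standing where they are.

Things in the scene. Friction and masses are not known exactly. Their poses are not given: they have to be found in the camera images.
- weight500_mid (a point): Centre, half-way up, of the largest of four loose stainless-steel weights (500 g): an upright cylinder 40 mm in diameter, 44 mm high, foot bevelled 2 mm, then a 4 mm neck and a round knob 26 mm in diameter, 12 mm high; 60 mm in all. z up its axis.
- recess500 (a point): Centre of the round recess's mouth in the largest case (500 g weight's), level with its foam top, 36 mm above the bench. Fixed grey box 84 x 84 mm; hollow lid, as high, lies open on its +x side. Recess 49 mm wide, 24 mm deep, rigid floor; five springy tapered foam ribs narrow it to 37 mm and grip the weight: press with 3 to 15 N; seated, 36 mm stands out. z up, x to lid.
- weight200_mid (a point): Centre, half-way up, of the second largest of four loose stainless-steel weights (200 g): an upright cylinder 30 mm in diameter, 32 mm high, foot bevelled 2 mm, then a 4 mm neck and a round knob 20 mm in diameter, 10 mm high; 46 mm in all. z up its axis.
- recess200 (a point): Centre of the round recess's mouth in the second largest case (200 g weight's), level with its foam top, 29 mm above the bench. Fixed grey box 70 x 70 mm; hollow lid, as high, lies open on its +x side. Recess 39 mm wide, 18 mm deep, rigid floor; five springy tapered foam ribs narrow it to 27 mm and grip the weight: press with 3 to 15 N; seated, 28 mm stands out. z up, x to lid.
- weight100_mid (a point): Centre, half-way up, of the second smallest of four loose stainless-steel weights (100 g): an upright cylinder 23 mm in diameter, 26 mm high, foot bevelled 2 mm, then a 4 mm neck and a round knob 16 mm in diameter, 8 mm high; 38 mm in all. z up its axis.
- recess100 (a point): Centre of the round recess's mouth in the second smallest case (100 g weight's), level with its foam top, 25 mm above the bench. Fixed grey box 60 x 60 mm; hollow lid, as high, lies open on its +x side. Recess 32 mm wide, 14 mm deep, rigid floor; five springy tapered foam ribs narrow it to 20 mm and grip the weight: press with 3 to 15 N; seated, 24 mm stands out. z up, x to lid.
- weight50_mid (a point): Centre, half-way up, of the smallest of four loose stainless-steel weights (50 g): an upright cylinder 17 mm in diameter, 26 mm high, foot bevelled 2 mm, then a 4 mm neck and a round knob 12 mm in diameter, 6 mm high; 36 mm in all. z up its axis.
- recess50 (a point): Centre of the round recess's mouth in the smallest case (50 g weight's), level with its foam top, 24 mm above the bench. Fixed grey box 52 x 52 mm; hollow lid, as high, lies open on its +x side. Recess 26 mm wide, 12 mm deep, rigid floor; five springy tapered foam ribs narrow it to 14 mm and grip the weight: press with 3 to 15 N; seated, 24 mm stands out. z up, x to lid.
- beaker_mid (a point): Centre, half-way up, of an empty clear glass beaker standing among the weights, 46 mm in diameter and 60 mm high; not to be disturbed.
- vial_mid (a point): Centre, half-way up, of an amber glass sample vial with a white cap standing among the weights, 28 mm in diameter and 58 mm high; not to be disturbed.

How it is judged:
By the outcome, as a careful person would: the job done as asked, in the order asked, and still so for the second after the job is handed in, with the robot touching nothing.
It also fails if it takes over 120 s, if anything falls off the work surface, if the arm or the gripper's body presses on something with over 40 N, if the wrist force passes 120 N, or if a joint passes its speed limit or range.

## Working session

There is one attempt and no reset: what is moved stays moved. The work goes in short steps, Python scripts to look and compute and a tool call to move; the robot and the scene stay as the last step left them, time stands still between calls to the robot, and variables do not carry over. Pictures are saved under pics/ and viewed, and the job is handed in when it is done.

Besides the shell and the picture viewer there is one more tool, called after "Call:" as name(argument=value, ...), one argument or row to a line, values as JSON. servo_tool: Moves the arm, as the interface text tells. Its arguments: {"type":"object","properties":{"increments":{"type":"array","items":{"type":"object","properties":{"hand":{"type":"number"},"travel":{"type":"array","items":{"type":"number"}},"yaw":{"type":"number"}}}},"newtons":{"type":"number"}},"required":["increments"]}

```bash
mkdir -p pics; ls; python3 - <<'E'
from station import manip
import cv2
s=manip.sense(); print({k:s[k] for k in('t','tcp_pos','tool_rot','force','finger_gap')})
for n in('top','side'):
    d=manip.snapshot(n); cv2.imwrite(f'pics/{n}0.png',d['pixels'])
    print(n,d['fx'],d['fy'],d['cx'],d['cy'],d['D'],d['R'],d['t'])
E
```

```text
pics
{'t': 0.0, 'tcp_pos': array([0.19790082, 0.59207321, 0.23031476]), 'tool_rot': array([ 1.60709702e-01,  9.87001095e-01, -1.04962894e-03, -3.59818242e-04]), 'force': array([-0.4748138 , -0.53006926,  0.26315035]), 'finger_gap': 0.9979740426801699}
top 516.5603975263251 516.5603975263251 324.4494907371811 232.93288007187368 [-0.13769093  0.          0.          0.          0.        ] [[ 2.75502895e-02 -9.99620373e-01  3.01417086e-04]
 [-9.99339250e-01 -2.75496903e-02 -2.37081902e-02]
 [ 2.37074939e-02  3.51949579e-04 -9.99718876e-01]] [-0.00443915  0.53185198  0.89092144]
side 576.8709375537619 576.8709375537619 329.48669707977115 228.60424313185257 [-0.04193887  0.          0.          0.          0.        ] [[-0.71230153 -0.70176375  0.0124164 ]
 [-0.55572336  0.55308606 -0.62069909]
 [ 0.42871678 -0.449025   -0.78395055]] [0.38216276 0.32631881 0.76296771]
```

View pics/top0.png

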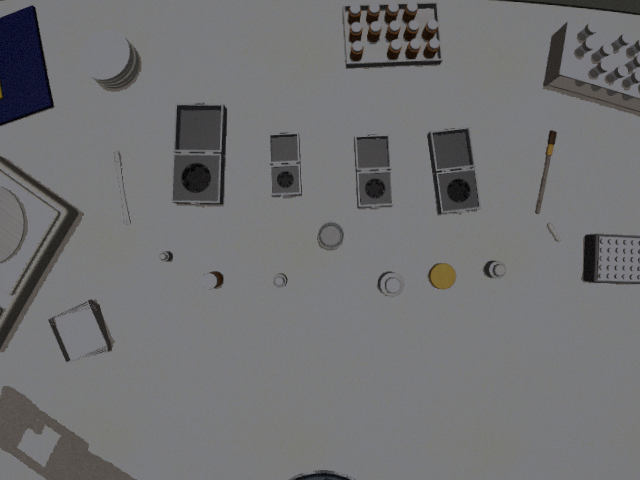

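View pics/side0.png

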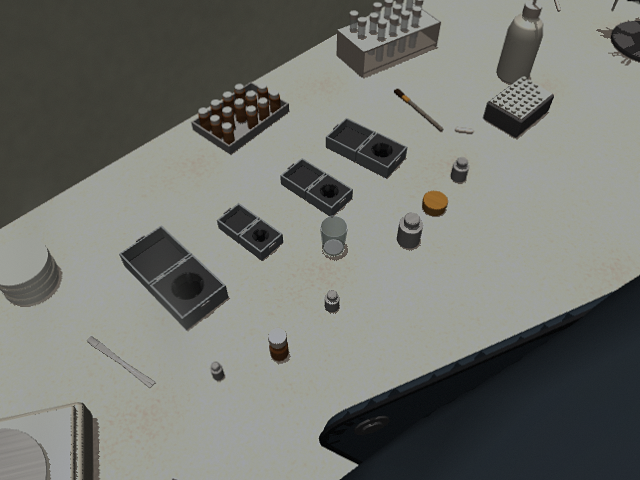

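The top view shows the weights at about 50 g (165,256), 100 g (280,281), 500 g (391,284) and 200 g (496,269). The recesses are at 500 (196,178), 50 (285,179), 100 (374,188) and 200 (458,190). The vial is at (213,280) and the beaker at (330,236). I'll zoom in to measure.

```bash
cat > h.py <<'E'
import numpy as np,cv2
def K(d): return np.array([[d['fx'],0,d['cx']],[0,d['fy'],d['cy']],[0,0,1]])
def ray(d,uv):
    p=cv2.undistortPoints(np.array([[uv]],float),K(d),np.array(d['D']))[0,0]
    R=np.array(d['R']);t=np.array(d['t'])
    return -R.T@t, R.T@np.array([p[0],p[1],1])
def onz(d,uv,z):
    c,r=ray(d,uv); return c+r*(z-c[2])/r[2]
def proj(d,X):
    return cv2.projectPoints(np.array([X],float),cv2.Rodrigues(np.array(d['R']))[0],np.array(d['t']),K(d),np.array(d['D']))[0][0,0]
def tri(d1,u1,d2,u2):
    c1,r1=ray(d1,u1);c2,r2=ray(d2,u2)
    A=np.stack([r1,-r2],1);s=np.linalg.lstsq(A,c2-c1,rcond=None)[0]
    a=c1+s[0]*r1;b=c2+s[1]*r2;return (a+b)/2,np.linalg.norm(a-b)
E
python3 - <<'E'
from station import manip
import cv2,numpy as np
from h import *
T=manip.snapshot('top');S=manip.snapshot('side')
def crops(d,pts,f,r,sc):
    o=[]
    for u,v in pts:
        c=d['pixels'][v-r:v+r,u-r:u+r]; c=cv2.convertScaleAbs(c,alpha=1.6,beta=10);o.append(cv2.resize(c,None,fx=sc,fy=sc,interpolation=cv2.INTER_NEAREST))
    cv2.imwrite(f,np.vstack([np.hstack(o[:4]),np.hstack(o[4:])]))
crops(T,[(165,256),(280,281),(391,284),(496,269),(285,179),(374,188),(196,178),(458,190)],'pics/tc.png',20,5)
crops(S,[(217,371),(332,300),(410,230),(459,169),(261,236),(330,190),(188,286),(382,151)],'pics/sc.png',25,4)
E
```

```text
(no output)
```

View pics/tc.png

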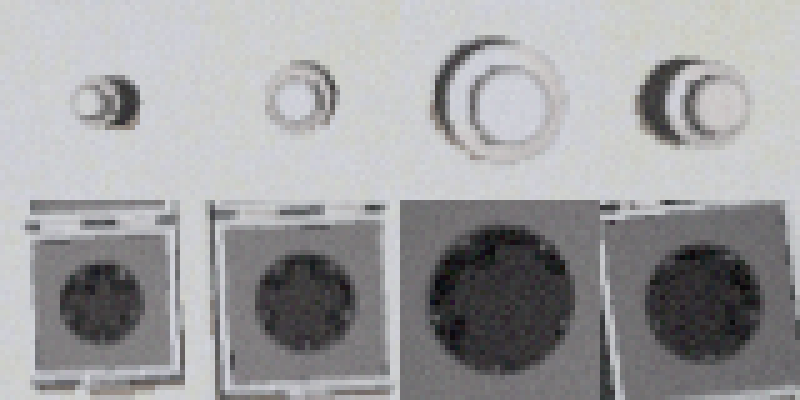

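View pics/sc.png

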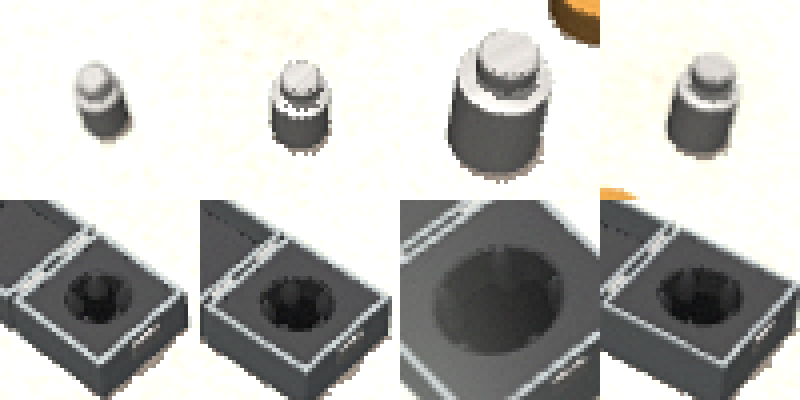

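```bash
cat > m.py <<'E'
from station import manip
from h import *
T=manip.snapshot('top');S=manip.snapshot('side')
W={'50':((162.3,255.9),(215.3,363.5),.036),'100':((278.9,280.1),(331.5,293.7),.038),'500':((392.3,284.1),(412.2,216.2),.060),'200':((499.1,269.3),(462,159.2),.046)}
for k,(a,b,h) in W.items():
    print(k,onz(T,a,h)[:2].round(4),onz(S,b,h)[:2].round(4),tri(T,a,S,b))
C={'500':((196,178),(188,286),.036,49),'50':((285,179),(261,236),.024,26),'100':((374,188),(330,190),.025,32),'200':((458,190),(382,151),.029,39)}
for k,(a,b,h,D) in C.items():
    for n,d,uv in(('T',T,a),('S',S,b)):
        g=cv2.cvtColor(d['pixels'],cv2.COLOR_BGR2GRAY); u,v=uv
        g=cv2.GaussianBlur(g,(3,3),0)
        r=22
        c=g[v-r:v+r,u-r:u+r]; foam=np.median(c[(c>30)&(c<110)]); 
        dk=np.percentile(c,3)
        m=(c<(foam+dk)/2+ (foam-dk)*.15).astype(np.uint8)
        nl,lab,st,ce=cv2.connectedComponentsWithStats(m); l=lab[r-2:r+3,r-2:r+3].max()
        cs,_=cv2.findContours((lab==l).astype(np.uint8),0,1); cc=max(cs,key=len); cc=cv2.convexHull(cc)
        e=cv2.fitEllipse(cc); ctr=(e[0][0]+u-r,e[0][1]+v-r)
        print(k,n,foam,dk,np.round(ctr,1),np.round(e[1],1),onz(d,ctr,h).round(4), 'expected diam px',round(D/1000*d['fx']/(np.array(d['R'])@onz(d,ctr,h)+d['t'])[2],1))
E
python3 m.py
```

```text
50 [0.4844 0.285 ] [0.485  0.2838] (array([0.48431163, 0.28424959, 0.03779295]), np.float64(0.0003670060244255579))
100 [0.4499 0.0843] [0.4491 0.085 ] (array([0.44973803, 0.08440238, 0.03653206]), np.float64(0.00013691664055620777))
500 [ 0.4499 -0.103 ] [ 0.4504 -0.1073] (array([ 0.44931014, -0.1032139 ,  0.06441525]), np.float64(0.0023582899417178603))
200 [ 0.4776 -0.2858] [ 0.4787 -0.2891] (array([ 0.47731846, -0.28499328,  0.04971071]), np.float64(0.001210510938489067))
500 T 66.0 14.0 [195.6 177.4] [29.2 29.9] [0.6195 0.232  0.036 ] expected diam px 29.1
500 S 53.0 20.0 [188.2 285.4] [25.9 31.7] [0.6182 0.2314 0.036 ] expected diam px 31.6
50 T 74.0 28.0 [284.8 179.1] [16.7 17. ] [0.6217 0.0805 0.024 ] expected diam px 15.2
50 S 47.0 16.0 [260. 235.] [12.8 16.1] [0.6218 0.0811 0.024 ] expected diam px 15.4
100 T 74.0 25.0 [374.8 188. ] [20.3 20.4] [ 0.6105 -0.0736  0.025 ] expected diam px 18.8
100 S 46.0 11.049999999999997 [328.9 190.5] [13.7 18.5] [ 0.6102 -0.0728  0.025 ] expected diam px 17.8
200 T 64.0 17.0 [458.4 190.1] [23.4 24.1] [ 0.611  -0.2173  0.029 ] expected diam px 23.0
200 S 46.0 10.0 [381.6 149.8] [14.2 20.8] [ 0.6103 -0.216   0.029 ] expected diam px 20.5
```

```bash
cat > ov.py <<'E'
from station import manip
from h import *
T=manip.snapshot('top');S=manip.snapshot('side')
G={'50':(.4846,.2845,17,26,12,36),'100':(.4497,.0845,23,26,16,38),'500':(.4499,-.1040,40,44,26,60),'200':(.4779,-.2862,30,32,20,46)}
rows=[]
for d in(T,S):
    o=[]
    for k,(x,y,D,H,kd,kh) in G.items():
        c=proj(d,(x,y,H/2000)).round().astype(int); r=25
        im=cv2.convertScaleAbs(d['pixels'][c[1]-r:c[1]+r,c[0]-r:c[0]+r],alpha=1.5); im=cv2.resize(im,None,fx=4,fy=4,interpolation=cv2.INTER_NEAREST)
        for dd,z,col in((D,H,(0,0,255)),(D-4,0,(0,160,0)),(kd,kh,(255,0,0))):
            P=[(proj(d,(x+dd/2000*np.cos(a),y+dd/2000*np.sin(a),z/1000))-c+r+.5)*4 for a in np.linspace(0,6.28,40)]
            cv2.polylines(im,[np.round(P).astype(np.int32)],True,col,1)
        o.append(im)
    rows.append(np.hstack(o))
cv2.imwrite('pics/ov.png',np.vstack(rows))
E
python3 ov.py
```

```text
(no output)
```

View pics/ov.png

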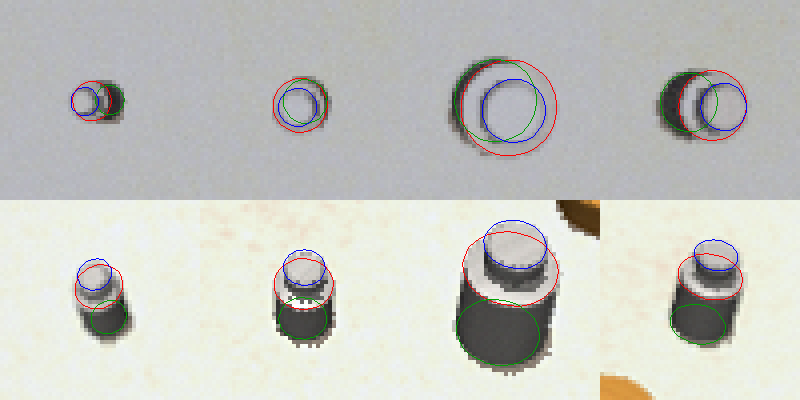

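The overlay matches: blue (knob), red (shoulder) and green (foot) circles lie on all four weights in both views, within about 1 px. First I turn the tool so that the jaws open along world x.

Call:
servo_tool(
  increments=[
    {"yaw":8},
    {"yaw":8},
    {"yaw":8},
    {"yaw":8},
    {"yaw":8},
    {"yaw":8},
    {"yaw":8},
    {"yaw":8},
    {"yaw":7.5},
    {},
  ],
)

```text
schema error: expected keys hand, travel, yaw
```

```bash
cat > st.py <<'E'
from station import manip
import sys,numpy as np
from scipy.spatial.transform import Rotation as R
s=manip.sense(); M=R.from_quat(s['tool_rot']).as_matrix()
print('t',round(s['t'],2),'tcp',(s['tcp_pos']*1000).round(1),'F',s['force'].round(2),'gap',round(s['finger_gap'],3)); 
if len(sys.argv)>1:
    print(M.round(4)); 
    tg=np.array([float(a) for a in sys.argv[1:4]]); print('travel',(M.T@(tg-s['tcp_pos']*1000)).round(1))
E
python3 st.py 484.6 284.5 100
```

```text
t 0.4 tcp [198.2 592.6 231.2] F [ 0.94 -0.38 -0.74] gap 0.996
[[-9.483e-01  3.172e-01 -1.000e-04]
 [ 3.172e-01  9.483e-01 -3.000e-04]
 [ 0.000e+00 -4.000e-04 -1.000e+00]]
travel [-369.4 -201.3  131.2]
```

Call:
servo_tool(
  increments=[
    {"hand":0,"travel":[0,0,0],"yaw":8},
    {"hand":0,"travel":[0,0,0],"yaw":8},
    {"hand":0,"travel":[0,0,0],"yaw":8},
    {"hand":0,"travel":[0,0,0],"yaw":8},
    {"hand":0,"travel":[0,0,0],"yaw":8},
    {"hand":0,"travel":[0,0,0],"yaw":8},
    {"hand":0,"travel":[0,0,0],"yaw":8},
    {"hand":0,"travel":[0,0,0],"yaw":8},
    {"hand":0,"travel":[0,0,0],"yaw":7.5},
    {"hand":0,"travel":[0,0,0],"yaw":0},
  ],
)

```text
t: 1.4
tcp_pos: [0.1982, 0.5927, 0.2313]
tool_rot: [0.707, 0.707, -0.0, -0.0]
force: [-0.3, -0.3, 0.4]
finger_gap: 0.996
```

```bash
python3 st.py 484.6 284.5 100
```

```text
t 1.4 tcp [198.2 592.7 231.3] F [-0.28 -0.28  0.45] gap 0.996
[[-3.e-04  1.e+00 -1.e-04]
 [ 1.e+00  3.e-04 -0.e+00]
 [-0.e+00 -1.e-04 -1.e+00]]
travel [-308.3  286.3  131.3]
```

Call:
servo_tool(
  increments=[
    {"hand":0,"travel":[-30.8,28.6,13],"yaw":0},
    {"hand":0,"travel":[-30.8,28.6,13],"yaw":0},
    {"hand":0,"travel":[-30.8,28.6,13],"yaw":0},
    {"hand":0,"travel":[-30.8,28.6,13],"yaw":0},
    {"hand":0,"travel":[-30.8,28.6,13],"yaw":0},
    {"hand":0,"travel":[-30.8,28.6,13],"yaw":0},
    {"hand":0,"travel":[-30.8,28.6,13],"yaw":0},
    {"hand":0,"travel":[-30.8,28.6,13],"yaw":0},
    {"hand":0,"travel":[-30.8,28.6,13],"yaw":0},
    {"hand":0,"travel":[-31.1,28.9,13],"yaw":0},
    {"hand":0,"travel":[0,0,0],"yaw":0},
    {"hand":0,"travel":[0,0,0],"yaw":0},
  ],
)

```text
t: 2.6
tcp_pos: [0.4851, 0.2835, 0.1009]
tool_rot: [0.707, 0.707, -0.0, -0.0]
force: [0.6, -0.4, -0.6]
finger_gap: 0.996
```

```bash
python3 st.py 484.6 284.5 15; python3 - <<'E'
from station import manip
import cv2
cv2.imwrite('pics/s1.png',manip.snapshot('side')['pixels']);cv2.imwrite('pics/t1.png',manip.snapshot('top')['pixels'])
E
```

```text
t 2.6 tcp [485.1 283.5 100.9] F [ 0.58 -0.41 -0.61] gap 0.996
[[ 5.e-04  1.e+00 -9.e-04]
 [ 1.e+00 -5.e-04 -0.e+00]
 [-0.e+00 -9.e-04 -1.e+00]]
travel [ 1.  -0.4 85.9]
```

View pics/s1.png

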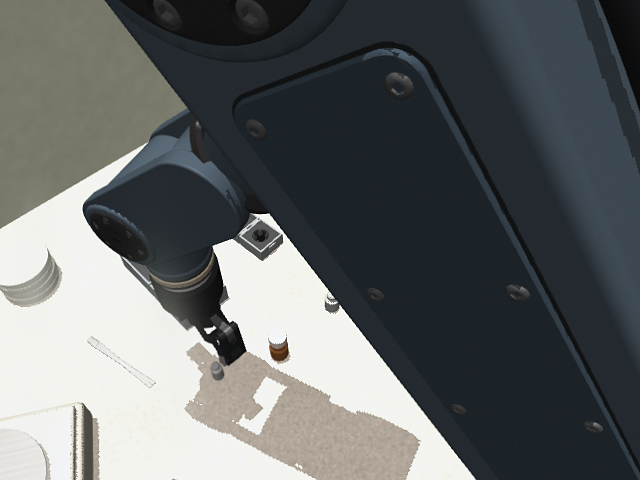

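Call:
servo_tool(
  increments=[
    {"hand":0,"travel":[1,-0.4,16],"yaw":0},
    {"hand":0,"travel":[0,0,20],"yaw":0},
    {"hand":0,"travel":[0,0,20],"yaw":0},
    {"hand":0,"travel":[0,0,20],"yaw":0},
    {"hand":0,"travel":[0,0,10],"yaw":0},
    {"hand":0,"travel":[0,0,0],"yaw":0},
    {"hand":0.5,"travel":[0,0,0],"yaw":0},
    {"hand":0.7,"travel":[0,0,0],"yaw":0},
    {"hand":1,"travel":[0,0,0],"yaw":0},
    {"hand":1,"travel":[0,0,0],"yaw":0},
    {"hand":1,"travel":[0,0,0],"yaw":0},
    {"hand":1,"travel":[0,0,0],"yaw":0},
    {"hand":1,"travel":[0,0,0],"yaw":0},
  ],
  newtons=50,
)

```text
t: 4.0
tcp_pos: [0.4845, 0.2855, 0.0159]
tool_rot: [0.707, 0.707, 0.0, 0.0]
force: [-1.3, 0.1, 5.4]
finger_gap: 0.166
```

```bash
python3 st.py 621.5 80.7 100; python3 - <<'E'
from station import manip
import cv2
for n,(u,v) in(('side',(217,340)),('top',(165,256))):
    p=manip.snapshot(n)['pixels'][v-60:v+60,u-60:u+60];cv2.imwrite(f'pics/{n[0]}2.png',cv2.resize(p,None,fx=4,fy=4))
E
```

```text
t 4.0 tcp [484.5 285.5  15.9] F [-1.32  0.12  5.39] gap 0.166
[[ 0.e+00  1.e+00  7.e-04]
 [ 1.e+00 -0.e+00  3.e-04]
 [ 3.e-04  7.e-04 -1.e+00]]
travel [-204.8  137.1  -84.1]
```

View pics/s2.png

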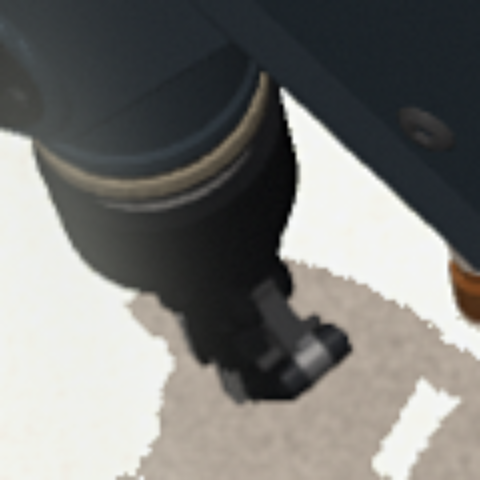

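Call:
servo_tool(
  increments=[
    {"hand":1,"travel":[0,0,-5],"yaw":0},
    {"hand":1,"travel":[0,0,-10],"yaw":0},
    {"hand":1,"travel":[0,0,-20],"yaw":0},
    {"hand":1,"travel":[0,0,-20],"yaw":0},
    {"hand":1,"travel":[0,0,-20],"yaw":0},
    {"hand":1,"travel":[0,0,-20],"yaw":0},
    {"hand":1,"travel":[0,0,0],"yaw":0},
    {"hand":1,"travel":[0,0,0],"yaw":0},
  ],
)

```text
t: 4.9
tcp_pos: [0.4842, 0.2854, 0.1107]
tool_rot: [0.707, 0.707, 0.0, 0.0]
force: [-1.0, -0.9, -0.9]
finger_gap: 0.165
```

```bash
python3 st.py 621.5 80.7 100; python3 - <<'E'
from station import manip
import cv2
from h import *
X=manip.sense()['tcp_pos']; d=manip.snapshot('side');u,v=proj(d,X).astype(int);print(u,v)
p=d['pixels'][v-60:v+60,u-60:u+60];cv2.imwrite('pics/s3.png',cv2.resize(p,None,fx=4,fy=4))
E
```

```text
t 4.9 tcp [484.2 285.4 110.7] F [-0.95 -0.93 -0.91] gap 0.165
[[-2.e-04  1.e+00  8.e-04]
 [ 1.e+00  2.e-04  3.e-04]
 [ 3.e-04  8.e-04 -1.e+00]]
travel [-204.8  137.3   10.7]
206 339
```

View pics/s3.png

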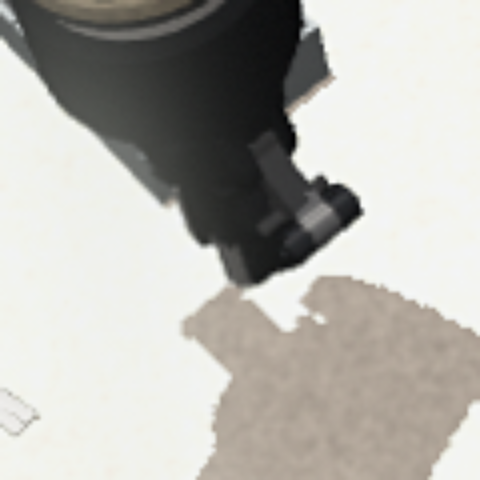

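Call:
servo_tool(
  increments=[
    {"hand":1,"travel":[-20.5,13.7,0],"yaw":0},
    {"hand":1,"travel":[-20.5,13.7,0],"yaw":0},
    {"hand":1,"travel":[-20.5,13.7,0],"yaw":0},
    {"hand":1,"travel":[-20.5,13.7,0],"yaw":0},
    {"hand":1,"travel":[-20.5,13.7,0],"yaw":0},
    {"hand":1,"travel":[-20.5,13.7,0],"yaw":0},
    {"hand":1,"travel":[-20.5,13.7,0],"yaw":0},
    {"hand":1,"travel":[-20.5,13.7,0],"yaw":0},
    {"hand":1,"travel":[-20.5,13.7,0],"yaw":0},
    {"hand":1,"travel":[-20.3,14,0],"yaw":0},
    {"hand":1,"travel":[0,0,10],"yaw":0},
    {"hand":1,"travel":[0,0,10],"yaw":0},
    {"hand":1,"travel":[0,0,0],"yaw":0},
    {"hand":1,"travel":[0,0,0],"yaw":0},
  ],
)

```text
t: 6.35
tcp_pos: [0.6198, 0.0817, 0.0891]
tool_rot: [0.707, 0.708, -0.001, -0.001]
force: [0.5, 0.2, -0.9]
finger_gap: 0.167
```

```bash
python3 st.py 621.5 80.7 40; cat > cr.py <<'E'
from station import manip
import cv2,sys
from h import *
# cr.py cam name x y z(mm) half scale
n,f=sys.argv[1:3]; X=np.array([float(a) for a in sys.argv[3:6]])/1000; h=int(sys.argv[6]); s=int(sys.argv[7])
d=manip.snapshot(n);u,v=proj(d,X).astype(int);print(u-h,v-h)
p=d['pixels'][max(v-h,0):v+h,max(u-h,0):u+h];cv2.imwrite(f'pics/{f}.png',cv2.resize(cv2.convertScaleAbs(p,alpha=1.6,beta=15),None,fx=s,fy=s,interpolation=cv2.INTER_CUBIC))
E
python3 cr.py side s4 621 81 50 50 6
```

```text
t 6.35 tcp [619.8  81.7  89.1] F [ 0.5   0.21 -0.91] gap 0.167
[[-1.3e-03  1.0e+00 -3.4e-03]
 [ 1.0e+00  1.3e-03  3.0e-04]
 [ 4.0e-04 -3.4e-03 -1.0e+00]]
travel [-1.1  1.9 49. ]
209 175
```

View pics/s4.png

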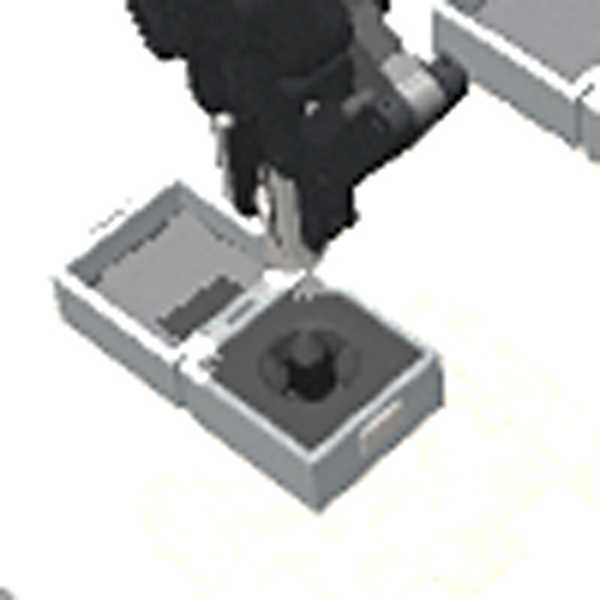

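```bash
python3 - <<'E'
from station import manip
from h import *
S=manip.snapshot('side')
for z in (73,63,53):
    for x,y in((620,81.7),(620,81.7+8.5),(620,81.7-8.5),(611,81.7)): print(x,y,z,((proj(S,np.array([x,y,z])/1000)-[209,175])*6).round())
E
```

```text
620 81.7 73 [294. 254.]
620 90.2 73 [270. 271.]
620 73.2 73 [318. 237.]
611 81.7 73 [316. 272.]
620 81.7 63 [297. 277.]
620 90.2 63 [274. 294.]
620 73.2 63 [321. 260.]
611 81.7 63 [319. 295.]
620 81.7 53 [300. 300.]
620 90.2 53 [277. 317.]
620 73.2 53 [324. 283.]
611 81.7 53 [322. 318.]
```

Call:
servo_tool(
  increments=[
    {"hand":1,"travel":[-1,1.7,10],"yaw":0},
    {"hand":1,"travel":[0,0,15],"yaw":0},
    {"hand":1,"travel":[0,0,15],"yaw":0},
    {"hand":1,"travel":[0,0,5],"yaw":0},
    {"hand":1,"travel":[0,0,0],"yaw":0},
    {"hand":1,"travel":[0,0,0],"yaw":0},
  ],
)

```text
t: 7.05
tcp_pos: [0.6232, 0.0796, 0.045]
tool_rot: [0.707, 0.707, -0.0, -0.0]
force: [-0.3, -0.0, -0.6]
finger_gap: 0.166
```

```bash
python3 st.py 621.5 80.7 28;python3 cr.py side s5 621 81 30 50 6
```

```text
t 7.05 tcp [623.2  79.6  45. ] F [-0.29 -0.05 -0.59] gap 0.166
[[ 0.e+00  1.e+00 -4.e-04]
 [ 1.e+00 -0.e+00 -0.e+00]
 [-0.e+00 -4.e-04 -1.e+00]]
travel [ 1.1 -1.7 17. ]
210 183
```

View pics/s5.png

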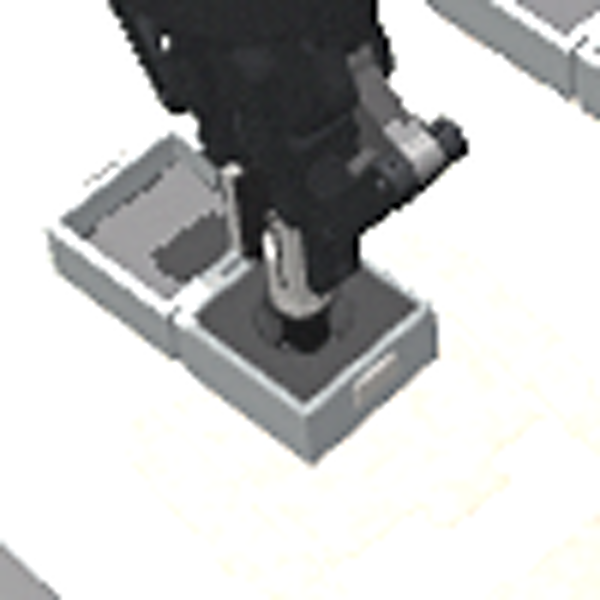

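Call:
servo_tool(
  increments=[
    {"hand":1,"travel":[1,-1.6,2],"yaw":0},
    {"hand":1,"travel":[0,0,0],"yaw":0},
    {"hand":1,"travel":[0,0,0],"yaw":0},
    {"hand":1,"travel":[0,0,0],"yaw":0},
  ],
)

```text
t: 7.5
tcp_pos: [0.6217, 0.0807, 0.0436]
tool_rot: [0.707, 0.707, 0.0, 0.0]
force: [0.7, 0.5, -0.2]
finger_gap: 0.167
```

```bash
python3 st.py 621.5 80.7 28
```

```text
t 7.5 tcp [621.7  80.7  43.6] F [ 0.67  0.45 -0.21] gap 0.167
[[-2.e-04  1.e+00  5.e-04]
 [ 1.e+00  2.e-04 -0.e+00]
 [-0.e+00  5.e-04 -1.e+00]]
travel [ 0.  -0.2 15.6]
```

Call:
servo_tool(
  increments=[
    {"hand":1,"travel":[0,0,2],"yaw":0},
    {"hand":1,"travel":[0,0,2],"yaw":0},
    {"hand":1,"travel":[0,0,2],"yaw":0},
    {"hand":1,"travel":[0,0,2],"yaw":0},
    {"hand":1,"travel":[0,0,0],"yaw":0},
    {"hand":1,"travel":[0,0,0],"yaw":0},
  ],
)

```text
t: 8.1
tcp_pos: [0.6215, 0.0806, 0.0352]
tool_rot: [0.707, 0.707, -0.0, -0.0]
force: [0.5, -0.7, -1.1]
finger_gap: 0.162
```

```bash
python3 st.py 621.5 80.7 28
```

```text
t 8.1 tcp [621.5  80.6  35.2] F [ 0.51 -0.74 -1.14] gap 0.162
[[-1.e-04  1.e+00 -3.e-04]
 [ 1.e+00  1.e-04 -0.e+00]
 [-0.e+00 -3.e-04 -1.e+00]]
travel [0.1 0.  7.2]
```

Call:
servo_tool(
  increments=[
    {"hand":1,"travel":[0,0,1],"yaw":0},
    {"hand":1,"travel":[0,0,1],"yaw":0},
    {"hand":1,"travel":[0,0,1],"yaw":0},
    {"hand":1,"travel":[0,0,1],"yaw":0},
    {"hand":1,"travel":[0,0,0],"yaw":0},
    {"hand":1,"travel":[0,0,0],"yaw":0},
  ],
)

```text
t: 8.7
tcp_pos: [0.6219, 0.0805, 0.0316]
tool_rot: [0.707, 0.707, 0.0, 0.0]
force: [-0.8, -0.4, 1.7]
finger_gap: 0.171
```

Call:
servo_tool(
  increments=[
    {"hand":1,"travel":[0,0,1],"yaw":0},
    {"hand":1,"travel":[0,0,1],"yaw":0},
    {"hand":1,"travel":[0,0,0],"yaw":0},
  ],
)

```text
t: 9.0
tcp_pos: [0.6222, 0.0806, 0.0304]
tool_rot: [0.707, 0.707, 0.0, 0.001]
force: [-1.9, -0.6, 6.2]
finger_gap: 0.168
```

```bash
python3 st.py 621.5 80.7 28;python3 cr.py side s6 621 81 30 50 6
```

```text
t 9.0 tcp [622.2  80.6  30.4] F [-1.92 -0.62  6.23] gap 0.168
[[-2.0e-04  1.0e+00  1.4e-03]
 [ 1.0e+00  2.0e-04 -2.0e-04]
 [-2.0e-04  1.4e-03 -1.0e+00]]
travel [ 0.1 -0.7  2.4]
210 183
```

View pics/s6.png

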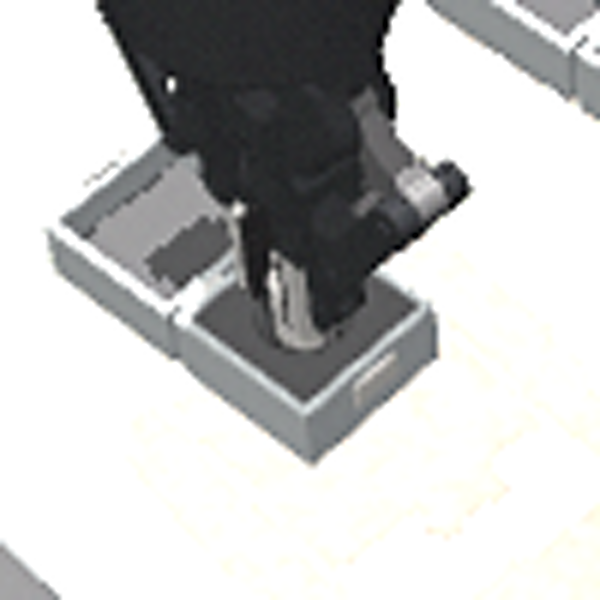

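Call:
servo_tool(
  increments=[
    {"hand":1,"travel":[0,0,1],"yaw":0},
    {"hand":1,"travel":[0,0,0],"yaw":0},
    {"hand":1,"travel":[0,0,0],"yaw":0},
  ],
)

```text
t: 9.35
tcp_pos: [0.622, 0.0806, 0.0285]
tool_rot: [0.707, 0.707, 0.0, 0.0]
force: [0.7, -1.1, 3.3]
finger_gap: 0.167
```

Call:
servo_tool(
  increments=[
    {"hand":1,"travel":[0,0,1],"yaw":0},
    {"hand":1,"travel":[0,0,0],"yaw":0},
    {"hand":1,"travel":[0,0,0],"yaw":0},
  ],
)

```text
t: 9.65
tcp_pos: [0.622, 0.0806, 0.0279]
tool_rot: [0.707, 0.707, 0.0, 0.0]
force: [-0.7, -1.6, 6.7]
finger_gap: 0.169
```

Call:
servo_tool(
  increments=[
    {"hand":1,"travel":[0,0,1],"yaw":0},
    {"hand":1,"travel":[0,0,0],"yaw":0},
    {"hand":1,"travel":[0,0,0],"yaw":0},
  ],
)

```text
t: 9.95
tcp_pos: [0.622, 0.0805, 0.0278]
tool_rot: [0.707, 0.707, 0.0, 0.0]
force: [-1.8, -1.4, 11.6]
finger_gap: 0.166
```

Call:
servo_tool(
  increments=[
    {"hand":1,"travel":[0,0,0.5],"yaw":0},
    {"hand":1,"travel":[0,0,0],"yaw":0},
    {"hand":1,"travel":[0,0,0],"yaw":0},
  ],
)

```text
t: 10.25
tcp_pos: [0.622, 0.0805, 0.0278]
tool_rot: [0.707, 0.707, 0.0, 0.001]
force: [-2.2, -0.2, 12.9]
finger_gap: 0.166
```

Call:
servo_tool(
  increments=[
    {"hand":1,"travel":[0,0,-1.5],"yaw":0},
    {"hand":0.6,"travel":[0,0,0],"yaw":0},
    {"hand":0.5,"travel":[0,0,0],"yaw":0},
    {"hand":0.3,"travel":[0,0,0],"yaw":0},
    {"hand":0.3,"travel":[0,0,-10],"yaw":0},
    {"hand":0.3,"travel":[0,0,-20],"yaw":0},
    {"hand":0.3,"travel":[0,0,-20],"yaw":0},
    {"hand":0.3,"travel":[0,0,-20],"yaw":0},
    {"hand":0.3,"travel":[0,0,0],"yaw":0},
    {"hand":0.3,"travel":[0,0,0],"yaw":0},
  ],
)

```text
t: 11.25
tcp_pos: [0.6217, 0.0806, 0.0978]
tool_rot: [0.707, 0.707, 0.0, 0.0]
force: [0.2, -0.1, -0.2]
finger_gap: 0.699
```

```bash
python3 st.py 449.7 84.5 95;python3 cr.py side s7 621 81 30 50 6
```

```text
t 11.25 tcp [621.7  80.6  97.8] F [ 0.24 -0.14 -0.24] gap 0.699
[[-1.e-04  1.e+00  9.e-04]
 [ 1.e+00  1.e-04 -0.e+00]
 [-0.e+00  9.e-04 -1.e+00]]
travel [   3.9 -172.     2.6]
210 183
```

View pics/s7.png

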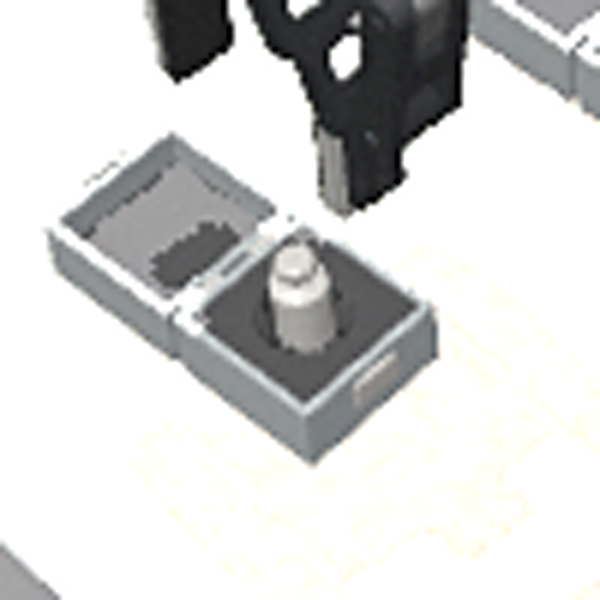

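Call:
servo_tool(
  increments=[
    {"hand":1,"travel":[0,0,0],"yaw":0},
    {"hand":1,"travel":[0,0,0],"yaw":0},
    {"hand":1,"travel":[0,0,10],"yaw":0},
    {"hand":1,"travel":[0,0,15],"yaw":0},
    {"hand":1,"travel":[0,0,15],"yaw":0},
    {"hand":1,"travel":[0,0,5],"yaw":0},
    {"hand":1,"travel":[0,0,1],"yaw":0},
    {"hand":1,"travel":[0,0,1],"yaw":0},
    {"hand":1,"travel":[0,0,1],"yaw":0},
    {"hand":1,"travel":[0,0,1],"yaw":0},
    {"hand":1,"travel":[0,0,0],"yaw":0},
    {"hand":1,"travel":[0,0,0],"yaw":0},
  ],
)

```text
t: 12.5
tcp_pos: [0.6218, 0.0806, 0.0487]
tool_rot: [0.707, 0.707, 0.0, 0.0]
force: [-0.2, 0.5, -0.5]
finger_gap: -0.003
```

```bash
python3 - <<'E'
from station import manip
from h import *
S=manip.snapshot('side')
for z in (48,50,52): print(z,((proj(S,np.array([621.5,80.7,z])/1000)-[210,183])*6).round())
E
```

```text
48 [295. 258.]
50 [294. 254.]
52 [294. 249.]
```

Call:
servo_tool(
  increments=[
    {"hand":1,"travel":[0,0,1],"yaw":0},
    {"hand":1,"travel":[0,0,1],"yaw":0},
    {"hand":1,"travel":[0,0,0],"yaw":0},
    {"hand":1,"travel":[0,0,0],"yaw":0},
  ],
)

```text
t: 12.95
tcp_pos: [0.6223, 0.0805, 0.0481]
tool_rot: [0.707, 0.707, 0.001, 0.001]
force: [-1.1, -0.5, 8.3]
finger_gap: -0.004
```

Call:
servo_tool(
  increments=[
    {"hand":1,"travel":[0,0,1],"yaw":0},
    {"hand":1,"travel":[0,0,0],"yaw":0},
    {"hand":1,"travel":[0,0,0],"yaw":0},
  ],
)

```text
t: 13.25
tcp_pos: [0.6228, 0.0805, 0.048]
tool_rot: [0.707, 0.707, 0.001, 0.001]
force: [-2.5, -0.0, 13.7]
finger_gap: -0.003
```

Call:
servo_tool(
  increments=[
    {"hand":1,"travel":[0,0,-10],"yaw":0},
    {"hand":1,"travel":[0,0,-20],"yaw":0},
    {"hand":0,"travel":[0,0,-20],"yaw":0},
    {"hand":0,"travel":[0.4,-17,0],"yaw":0},
    {"hand":0,"travel":[0.4,-17,0],"yaw":0},
    {"hand":0,"travel":[0.4,-17,0],"yaw":0},
    {"hand":0,"travel":[0.4,-17,0],"yaw":0},
    {"hand":0,"travel":[0.4,-17,0],"yaw":0},
    {"hand":0,"travel":[0.4,-17,0],"yaw":0},
    {"hand":0,"travel":[0.4,-17,0],"yaw":0},
    {"hand":0,"travel":[0.4,-17,0],"yaw":0},
    {"hand":0,"travel":[0.4,-17,0],"yaw":0},
    {"hand":0,"travel":[0.4,-19,0],"yaw":0},
    {"hand":0,"travel":[0,0,0],"yaw":0},
    {"hand":0,"travel":[0,0,0],"yaw":0},
    {"hand":0,"travel":[0,0,0],"yaw":0},
    {"hand":0,"travel":[0,0,0],"yaw":0},
  ],
)

```text
t: 14.95
tcp_pos: [0.4511, 0.0845, 0.0954]
tool_rot: [0.707, 0.707, 0.001, 0.001]
force: [-0.7, 0.4, 0.4]
finger_gap: 0.997
```

```bash
python3 st.py 449.7 84.5 16;python3 cr.py side s8 449.7 84.5 30 50 6
```

```text
t 14.95 tcp [451.1  84.5  95.4] F [-0.7   0.42  0.44] gap 0.997
[[-0.0e+00  1.0e+00  1.9e-03]
 [ 1.0e+00  0.0e+00 -1.0e-04]
 [-1.0e-04  1.9e-03 -1.0e+00]]
travel [ 0.  -1.5 79.4]
281 245
```

View pics/s8.png

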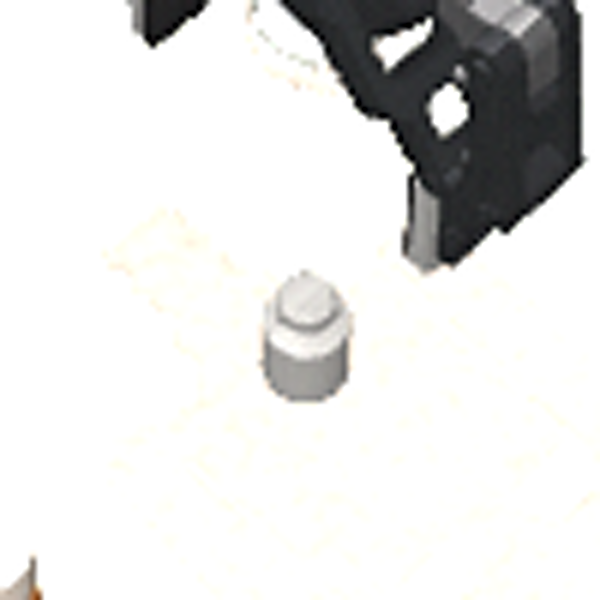

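Call:
servo_tool(
  increments=[
    {"hand":0,"travel":[0,-1,20],"yaw":0},
    {"hand":0,"travel":[0,0,20],"yaw":0},
    {"hand":0,"travel":[0,0,20],"yaw":0},
    {"hand":0,"travel":[0,0,15],"yaw":0},
    {"hand":0,"travel":[0,0,4.4],"yaw":0},
    {"hand":0,"travel":[0,0,0],"yaw":0},
    {"hand":0,"travel":[0,0,0],"yaw":0},
    {"hand":0.5,"travel":[0,0,0],"yaw":0},
    {"hand":0.65,"travel":[0,0,0],"yaw":0},
    {"hand":1,"travel":[0,0,0],"yaw":0},
    {"hand":1,"travel":[0,0,0],"yaw":0},
    {"hand":1,"travel":[0,0,0],"yaw":0},
    {"hand":1,"travel":[0,0,0],"yaw":0},
  ],
  newtons=50,
)

```text
t: 16.3
tcp_pos: [0.4487, 0.0846, 0.0164]
tool_rot: [0.707, 0.707, 0.0, 0.0]
force: [-0.8, 0.9, 4.9]
finger_gap: 0.239
```

```bash
python3 st.py 610.4 -73.2 90
```

```text
t 16.3 tcp [448.7  84.6  16.4] F [-0.79  0.85  4.95] gap 0.239
[[-2.e-04  1.e+00  6.e-04]
 [ 1.e+00  2.e-04 -1.e-04]
 [-1.e-04  6.e-04 -1.e+00]]
travel [-157.9  161.7  -73.5]
```

Call:
servo_tool(
  increments=[
    {"hand":1,"travel":[0,0,-4],"yaw":0},
    {"hand":1,"travel":[0,0,-20],"yaw":0},
    {"hand":1,"travel":[0,0,-30],"yaw":0},
    {"hand":1,"travel":[0,0,-30],"yaw":0},
    {"hand":1,"travel":[0,0,-20],"yaw":0},
    {"hand":1,"travel":[-15.8,16.2,0],"yaw":0},
    {"hand":1,"travel":[-15.8,16.2,0],"yaw":0},
    {"hand":1,"travel":[-15.8,16.2,0],"yaw":0},
    {"hand":1,"travel":[-15.8,16.2,0],"yaw":0},
    {"hand":1,"travel":[-15.8,16.2,0],"yaw":0},
    {"hand":1,"travel":[-15.8,16.2,0],"yaw":0},
    {"hand":1,"travel":[-15.8,16.2,0],"yaw":0},
    {"hand":1,"travel":[-15.8,16.2,0],"yaw":0},
    {"hand":1,"travel":[-15.8,16.2,0],"yaw":0},
    {"hand":1,"travel":[-15.7,16.2,0],"yaw":0},
    {"hand":1,"travel":[0,0,20],"yaw":0},
    {"hand":1,"travel":[0,0,20],"yaw":0},
    {"hand":1,"travel":[0,0,20],"yaw":0},
    {"hand":1,"travel":[0,0,0],"yaw":0},
    {"hand":1,"travel":[0,0,0],"yaw":0},
  ],
)

```text
t: 18.3
tcp_pos: [0.6101, -0.0731, 0.0597]
tool_rot: [0.707, 0.707, -0.0, -0.001]
force: [0.6, -0.5, -1.0]
finger_gap: 0.238
```

```bash
python3 st.py 610.4 -73.2 45;python3 cr.py side s9 610.4 -73.2 40 50 6;  python3 - <<'E'
from station import manip
from h import *
X=manip.sense()['tcp_pos']
S=manip.snapshot('side')
u,v=proj(S,np.array([610.4,-73.2,40])/1000).astype(int)
print(((proj(S,X-[0,0,.0162])-[u-50,v-50])*6).round())
E
```

```text
t 18.3 tcp [610.1 -73.1  59.7] F [ 0.57 -0.54 -0.99] gap 0.238
[[-1.0e-04  1.0e+00 -1.3e-03]
 [ 1.0e+00  1.0e-04  4.0e-04]
 [ 4.0e-04 -1.3e-03 -1.0e+00]]
travel [-0.1  0.3 14.7]
279 134
[300. 293.]
```

View pics/s9.png

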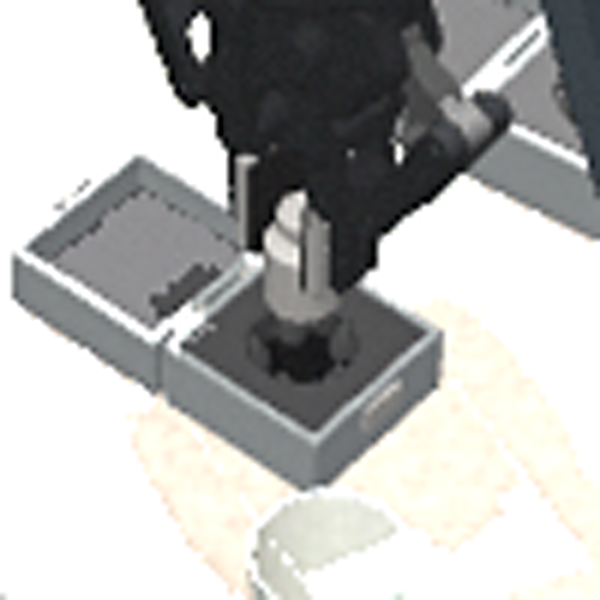

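Call:
servo_tool(
  increments=[
    {"hand":1,"travel":[0,0,8],"yaw":0},
    {"hand":1,"travel":[0,0,8],"yaw":0},
    {"hand":1,"travel":[0,0,0],"yaw":0},
    {"hand":1,"travel":[0,0,2],"yaw":0},
    {"hand":1,"travel":[0,0,2],"yaw":0},
    {"hand":1,"travel":[0,0,2],"yaw":0},
    {"hand":1,"travel":[0,0,2],"yaw":0},
    {"hand":1,"travel":[0,0,0],"yaw":0},
    {"hand":1,"travel":[0,0,0],"yaw":0},
  ],
)

```text
t: 19.3
tcp_pos: [0.6106, -0.0733, 0.0359]
tool_rot: [0.707, 0.707, -0.0, 0.0]
force: [0.4, 0.3, -0.2]
finger_gap: 0.237
```

Call:
servo_tool(
  increments=[
    {"hand":1,"travel":[0,0,1],"yaw":0},
    {"hand":1,"travel":[0,0,1],"yaw":0},
    {"hand":1,"travel":[0,0,1],"yaw":0},
    {"hand":1,"travel":[0,0,1],"yaw":0},
    {"hand":1,"travel":[0,0,0],"yaw":0},
    {"hand":1,"travel":[0,0,0],"yaw":0},
  ],
)

```text
t: 19.9
tcp_pos: [0.6108, -0.0735, 0.0326]
tool_rot: [0.707, 0.707, 0.0, 0.0]
force: [-2.1, -0.0, 5.8]
finger_gap: 0.239
```

Call:
servo_tool(
  increments=[
    {"hand":1,"travel":[0,0,1],"yaw":0},
    {"hand":1,"travel":[0,0,1],"yaw":0},
    {"hand":1,"travel":[0,0,1],"yaw":0},
    {"hand":1,"travel":[0,0,0],"yaw":0},
    {"hand":1,"travel":[0,0,0],"yaw":0},
  ],
)

```text
t: 20.4
tcp_pos: [0.6107, -0.0734, 0.029]
tool_rot: [0.707, 0.707, 0.0, 0.0]
force: [-1.0, -1.0, 3.4]
finger_gap: 0.236
```

Call:
servo_tool(
  increments=[
    {"hand":1,"travel":[0,0,1],"yaw":0},
    {"hand":1,"travel":[0,0,1],"yaw":0},
    {"hand":1,"travel":[0,0,0],"yaw":0},
    {"hand":1,"travel":[0,0,0],"yaw":0},
  ],
)

```text
t: 20.8
tcp_pos: [0.6107, -0.0734, 0.0274]
tool_rot: [0.707, 0.707, -0.0, 0.0]
force: [-1.8, -0.5, 7.4]
finger_gap: 0.238
```

Call:
servo_tool(
  increments=[
    {"hand":1,"travel":[0,0,1],"yaw":0},
    {"hand":1,"travel":[0,0,0],"yaw":0},
    {"hand":1,"travel":[0,0,0],"yaw":0},
  ],
)

```text
t: 21.1
tcp_pos: [0.6107, -0.0734, 0.0274]
tool_rot: [0.707, 0.707, -0.0, 0.0]
force: [-2.9, -1.4, 13.3]
finger_gap: 0.234
```

Call:
servo_tool(
  increments=[
    {"hand":1,"travel":[0,0,-1.5],"yaw":0},
    {"hand":0.6,"travel":[0,0,0],"yaw":0},
    {"hand":0.5,"travel":[0,0,0],"yaw":0},
    {"hand":0.3,"travel":[0,0,0],"yaw":0},
    {"hand":0.3,"travel":[0,0,-10],"yaw":0},
    {"hand":0.3,"travel":[0,0,-20],"yaw":0},
    {"hand":0.3,"travel":[0,0,-10],"yaw":0},
    {"hand":0.3,"travel":[0,0,0],"yaw":0},
    {"hand":1,"travel":[0,0,0],"yaw":0},
    {"hand":1,"travel":[0,0,0],"yaw":0},
    {"hand":1,"travel":[0,0,0],"yaw":0},
    {"hand":1,"travel":[0,0,0],"yaw":0},
  ],
)

```text
t: 22.3
tcp_pos: [0.6102, -0.0731, 0.0668]
tool_rot: [0.707, 0.707, -0.0, -0.001]
force: [0.2, 0.1, 0.6]
finger_gap: 0.015
```

```bash
python3 st.py 610.4 -73.2 50; python3 cr.py side s10 610.4 -73.2 40 50 6
```

```text
t 22.3 tcp [610.2 -73.1  66.8] F [0.19 0.08 0.6 ] gap 0.015
[[-1.0e-04  1.0e+00 -1.2e-03]
 [ 1.0e+00  1.0e-04  4.0e-04]
 [ 4.0e-04 -1.2e-03 -1.0e+00]]
travel [-0.1  0.2 16.8]
279 134
```

View pics/s10.png

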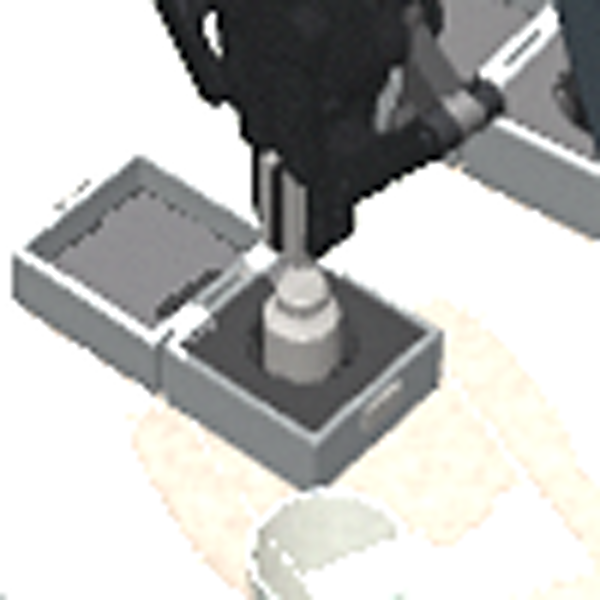

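The 100 g weight stands upright in its recess. I'll press it from above to confirm that it is seated; its knob top should be at 49 mm.

Call:
servo_tool(
  increments=[
    {"hand":1,"travel":[0,0,10],"yaw":0},
    {"hand":1,"travel":[0,0,5],"yaw":0},
    {"hand":1,"travel":[0,0,0],"yaw":0},
    {"hand":1,"travel":[0,0,1],"yaw":0},
    {"hand":1,"travel":[0,0,1],"yaw":0},
    {"hand":1,"travel":[0,0,1],"yaw":0},
    {"hand":1,"travel":[0,0,1],"yaw":0},
    {"hand":1,"travel":[0,0,0],"yaw":0},
    {"hand":1,"travel":[0,0,0],"yaw":0},
  ],
)

```text
t: 23.25
tcp_pos: [0.611, -0.0735, 0.0492]
tool_rot: [0.707, 0.707, 0.0, 0.001]
force: [-0.3, 0.3, 6.0]
finger_gap: -0.004
```

Call:
servo_tool(
  increments=[
    {"hand":1,"travel":[0,0,0.7],"yaw":0},
    {"hand":1,"travel":[0,0,0],"yaw":0},
    {"hand":1,"travel":[0,0,0],"yaw":0},
  ],
)

```text
t: 23.55
tcp_pos: [0.6111, -0.0735, 0.0491]
tool_rot: [0.707, 0.707, 0.0, 0.001]
force: [-2.1, -0.9, 9.4]
finger_gap: -0.001
```

```bash
python3 st.py 449.9 -104 100
```

```text
t 23.55 tcp [611.1 -73.5  49.1] F [-2.07 -0.89  9.35] gap -0.001
[[-3.0e-04  1.0e+00  1.4e-03]
 [ 1.0e+00  3.0e-04 -7.0e-04]
 [-7.0e-04  1.4e-03 -1.0e+00]]
travel [ -30.4 -161.1  -51.1]
```

Call:
servo_tool(
  increments=[
    {"hand":1,"travel":[0,0,-15],"yaw":0},
    {"hand":1,"travel":[0,0,-25],"yaw":0},
    {"hand":0,"travel":[0,0,-25],"yaw":0},
    {"hand":0,"travel":[-3,-16,0],"yaw":0},
    {"hand":0,"travel":[-3,-16,0],"yaw":0},
    {"hand":0,"travel":[-3,-16,0],"yaw":0},
    {"hand":0,"travel":[-3,-16,0],"yaw":0},
    {"hand":0,"travel":[-3,-16,0],"yaw":0},
    {"hand":0,"travel":[-3,-16,0],"yaw":0},
    {"hand":0,"travel":[-3,-16,0],"yaw":0},
    {"hand":0,"travel":[-3,-16,0],"yaw":0},
    {"hand":0,"travel":[-3,-16,0],"yaw":0},
    {"hand":0,"travel":[-3.5,-16.5,0],"yaw":0},
    {"hand":0,"travel":[0,0,0],"yaw":0},
    {"hand":0,"travel":[0,0,0],"yaw":0},
    {"hand":0,"travel":[0,0,0],"yaw":0},
    {"hand":0,"travel":[0,0,0],"yaw":0},
  ],
)

```text
t: 25.25
tcp_pos: [0.4512, -0.1039, 0.1129]
tool_rot: [0.707, 0.707, 0.0, 0.001]
force: [-0.2, 0.1, -0.1]
finger_gap: 0.999
```

```bash
python3 st.py 449.9 -104 26;python3 cr.py side s11 449.9 -104 40 50 6; python3 - <<'E'
from station import manip
from h import *
S=manip.snapshot('side')
u,v=proj(S,np.array([449.9,-104,40])/1000).astype(int);o=np.array([u-50,v-50])
for z,D in((60,26),(44,40)):
  for dy in(-1,0,1): # silhouette points perpendicular to view: right dir
    r=np.array(S['R'])[0]; r=r*[1,1,0]; r/=np.linalg.norm(r)
    print(z,dy,((proj(S,(np.array([449.9,-104,z])+r*dy*D/2)/1000)-o)*6).round())
E
```

```text
t 25.25 tcp [ 451.2 -103.9  112.9] F [-0.16  0.07 -0.06] gap 0.999
[[-6.0e-04  1.0e+00  1.3e-03]
 [ 1.0e+00  6.0e-04 -5.0e-04]
 [-5.0e-04  1.3e-03 -1.0e+00]]
travel [-0.  -1.4 86.9]
359 175
60 -1 [266. 254.]
60 0 [313. 255.]
60 1 [360. 255.]
44 -1 [235. 291.]
44 0 [306. 291.]
44 1 [377. 292.]
```

View pics/s11.png

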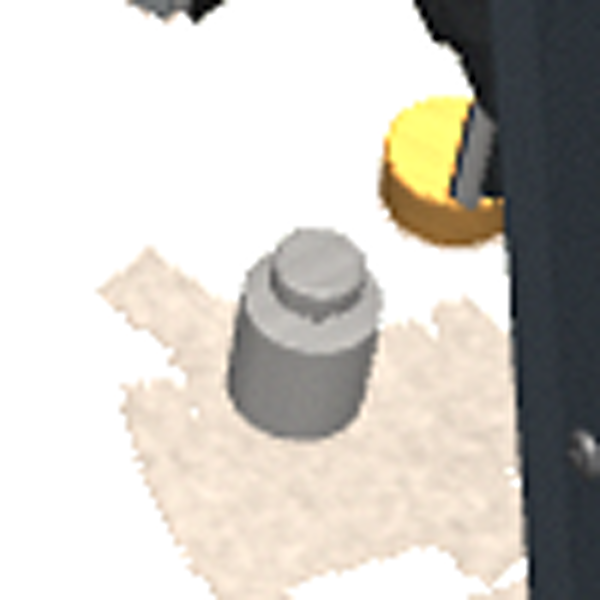

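Call:
servo_tool(
  increments=[
    {"hand":0,"travel":[0,-1,20],"yaw":0},
    {"hand":0,"travel":[0,0,20],"yaw":0},
    {"hand":0,"travel":[0,0,20],"yaw":0},
    {"hand":0,"travel":[0,0,20],"yaw":0},
    {"hand":0,"travel":[0,0,7],"yaw":0},
    {"hand":0,"travel":[0,0,0],"yaw":0},
    {"hand":0,"travel":[0,0,0],"yaw":0},
    {"hand":0.4,"travel":[0,0,0],"yaw":0},
    {"hand":0.5,"travel":[0,0,0],"yaw":0},
    {"hand":1,"travel":[0,0,0],"yaw":0},
    {"hand":1,"travel":[0,0,0],"yaw":0},
    {"hand":1,"travel":[0,0,0],"yaw":0},
    {"hand":1,"travel":[0,0,0],"yaw":0},
  ],
  newtons=70,
)

```text
t: 26.65
tcp_pos: [0.449, -0.1038, 0.0266]
tool_rot: [0.707, 0.707, 0.0, 0.0]
force: [-0.8, 0.1, 6.5]
finger_gap: 0.441
```

```bash
python3 st.py 619 231.7 130
```

```text
t 26.65 tcp [ 449.  -103.8   26.6] F [-0.75  0.1   6.52] gap 0.441
[[-3.e-04  1.e+00  3.e-04]
 [ 1.e+00  3.e-04 -3.e-04]
 [-3.e-04  3.e-04 -1.e+00]]
travel [ 335.4  170.2 -103.4]
```

Call:
servo_tool(
  increments=[
    {"hand":1,"travel":[0,0,-4],"yaw":0},
    {"hand":1,"travel":[0,0,-10],"yaw":0},
    {"hand":1,"travel":[0,0,-25],"yaw":0},
    {"hand":1,"travel":[0,0,-25],"yaw":0},
    {"hand":1,"travel":[0,0,-25],"yaw":0},
    {"hand":1,"travel":[0,0,-14],"yaw":0},
    {"hand":1,"travel":[0,0,0],"yaw":0},
  ],
)

```text
t: 27.35
tcp_pos: [0.45, -0.1041, 0.1307]
tool_rot: [0.707, 0.707, 0.001, 0.002]
force: [0.1, -0.6, -5.5]
finger_gap: 0.435
```

Call:
servo_tool(
  increments=[
    {"hand":1,"travel":[10,5,0],"yaw":0},
    {"hand":1,"travel":[21,10.7,0],"yaw":0},
    {"hand":1,"travel":[21,10.7,0],"yaw":0},
    {"hand":1,"travel":[21,10.7,0],"yaw":0},
    {"hand":1,"travel":[21,10.7,0],"yaw":0},
    {"hand":1,"travel":[21,10.7,0],"yaw":0},
    {"hand":1,"travel":[21,10.7,0],"yaw":0},
    {"hand":1,"travel":[21,10.7,0],"yaw":0},
    {"hand":1,"travel":[21,10.7,0],"yaw":0},
    {"hand":1,"travel":[21,10.7,0],"yaw":0},
    {"hand":1,"travel":[21,10.7,0],"yaw":0},
    {"hand":1,"travel":[21,10.7,0],"yaw":0},
    {"hand":1,"travel":[21,10.7,0],"yaw":0},
    {"hand":1,"travel":[21,10.7,0],"yaw":0},
    {"hand":1,"travel":[21,10.7,0],"yaw":0},
    {"hand":1,"travel":[21,10.7,0],"yaw":0},
    {"hand":1,"travel":[10.4,4.7,0],"yaw":0},
    {"hand":1,"travel":[0,0,20],"yaw":0},
    {"hand":1,"travel":[0,0,20],"yaw":0},
    {"hand":1,"travel":[0,0,0],"yaw":0},
  ],
)

```text
t: 29.35
tcp_pos: [0.615, 0.2311, 0.0841]
tool_rot: [0.707, 0.707, -0.005, -0.003]
force: [-0.7, 0.1, -5.5]
finger_gap: 0.44
```

Call:
servo_tool(
  increments=[
    {"hand":1,"travel":[0,0,10],"yaw":0},
    {"hand":1,"travel":[0,0,0],"yaw":0},
    {"hand":1,"travel":[0,0,0],"yaw":0},
  ],
)

```text
t: 29.65
tcp_pos: [0.6195, 0.2315, 0.079]
tool_rot: [0.707, 0.707, 0.0, 0.0]
force: [0.5, -0.7, -5.2]
finger_gap: 0.434
```

```bash
python3 st.py 619 231.7 55;python3 cr.py side s12 619 231.7 60 65 5;  python3 - <<'E'
from station import manip
from h import *
X=manip.sense()['tcp_pos']
S=manip.snapshot('side')
u,v=proj(S,np.array([619,231.7,60])/1000).astype(int)
print(((proj(S,X-[0,0,.0264])-[u-65,v-65])*5).round())
E
```

```text
t 29.65 tcp [619.5 231.5  79. ] F [ 0.45 -0.71 -5.19] gap 0.434
[[ 2.e-04  1.e+00  4.e-04]
 [ 1.e+00 -2.e-04  0.e+00]
 [ 0.e+00  4.e-04 -1.e+00]]
travel [ 0.2 -0.5 24. ]
119 211
[332. 339.]
```

View pics/s12.png

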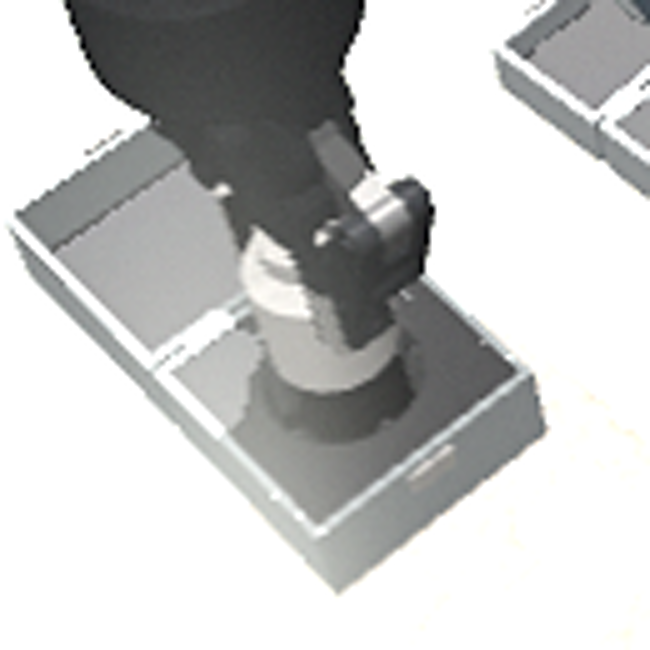

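Call:
servo_tool(
  increments=[
    {"hand":1,"travel":[0.1,-0.3,7],"yaw":0},
    {"hand":1,"travel":[0,0,7],"yaw":0},
    {"hand":1,"travel":[0,0,0],"yaw":0},
    {"hand":1,"travel":[0,0,2],"yaw":0},
    {"hand":1,"travel":[0,0,2],"yaw":0},
    {"hand":1,"travel":[0,0,2],"yaw":0},
    {"hand":1,"travel":[0,0,2],"yaw":0},
    {"hand":1,"travel":[0,0,2],"yaw":0},
    {"hand":1,"travel":[0,0,0],"yaw":0},
    {"hand":1,"travel":[0,0,0],"yaw":0},
  ],
)

```text
t: 30.75
tcp_pos: [0.6192, 0.232, 0.0548]
tool_rot: [0.707, 0.707, 0.0, 0.0]
force: [0.7, 1.3, -4.7]
finger_gap: 0.436
```

Call:
servo_tool(
  increments=[
    {"hand":1,"travel":[0,0,1],"yaw":0},
    {"hand":1,"travel":[0,0,1],"yaw":0},
    {"hand":1,"travel":[0,0,1],"yaw":0},
    {"hand":1,"travel":[0,0,1],"yaw":0},
    {"hand":1,"travel":[0,0,0],"yaw":0},
    {"hand":1,"travel":[0,0,0],"yaw":0},
  ],
)

```text
t: 31.35
tcp_pos: [0.6194, 0.232, 0.0515]
tool_rot: [0.707, 0.707, 0.001, 0.0]
force: [-0.6, 1.6, 2.9]
finger_gap: 0.442
```

Call:
servo_tool(
  increments=[
    {"hand":1,"travel":[0,0,1],"yaw":0},
    {"hand":1,"travel":[0,0,1],"yaw":0},
    {"hand":1,"travel":[0,0,1],"yaw":0},
    {"hand":1,"travel":[0,0,1],"yaw":0},
    {"hand":1,"travel":[0,0,0],"yaw":0},
    {"hand":1,"travel":[0,0,0],"yaw":0},
  ],
)

```text
t: 31.95
tcp_pos: [0.6193, 0.2319, 0.0467]
tool_rot: [0.707, 0.707, 0.0, 0.0]
force: [-1.0, 3.1, 4.0]
finger_gap: 0.441
```

Call:
servo_tool(
  increments=[
    {"hand":1,"travel":[0,0,1],"yaw":0},
    {"hand":1,"travel":[0,0,1],"yaw":0},
    {"hand":1,"travel":[0,0,1],"yaw":0},
    {"hand":1,"travel":[0,0,1],"yaw":0},
    {"hand":1,"travel":[0,0,0],"yaw":0},
    {"hand":1,"travel":[0,0,0],"yaw":0},
  ],
)

```text
t: 32.55
tcp_pos: [0.6193, 0.2319, 0.0429]
tool_rot: [0.707, 0.707, 0.0, 0.0]
force: [0.3, 1.7, 4.7]
finger_gap: 0.441
```

Call:
servo_tool(
  increments=[
    {"hand":1,"travel":[0,0,1],"yaw":0},
    {"hand":1,"travel":[0,0,1],"yaw":0},
    {"hand":1,"travel":[0,0,1],"yaw":0},
    {"hand":1,"travel":[0,0,0],"yaw":0},
    {"hand":1,"travel":[0,0,0],"yaw":0},
  ],
)

```text
t: 33.05
tcp_pos: [0.6193, 0.2319, 0.0399]
tool_rot: [0.707, 0.707, 0.0, 0.0]
force: [-0.5, 1.6, 5.4]
finger_gap: 0.441
```

Call:
servo_tool(
  increments=[
    {"hand":1,"travel":[0,0,1],"yaw":0},
    {"hand":1,"travel":[0,0,1],"yaw":0},
    {"hand":1,"travel":[0,0,0],"yaw":0},
    {"hand":1,"travel":[0,0,0],"yaw":0},
  ],
)

```text
t: 33.45
tcp_pos: [0.6194, 0.232, 0.0387]
tool_rot: [0.707, 0.707, 0.0, 0.0]
force: [-1.8, 2.5, 9.2]
finger_gap: 0.44
```

Call:
servo_tool(
  increments=[
    {"hand":1,"travel":[0,0,-1],"yaw":0},
    {"hand":0.3,"travel":[0,0,0],"yaw":0},
    {"hand":0.2,"travel":[0,0,0],"yaw":0},
    {"hand":0.1,"travel":[0,0,0],"yaw":0},
    {"hand":0.1,"travel":[0,0,-10],"yaw":0},
    {"hand":0.1,"travel":[0,0,-20],"yaw":0},
    {"hand":0.1,"travel":[0,0,-20],"yaw":0},
    {"hand":0.1,"travel":[0,0,0],"yaw":0},
    {"hand":1,"travel":[0,0,0],"yaw":0},
    {"hand":1,"travel":[0,0,0],"yaw":0},
    {"hand":1,"travel":[0,0,0],"yaw":0},
    {"hand":1,"travel":[0,0,0],"yaw":0},
    {"hand":1,"travel":[0,0,0],"yaw":0},
    {"hand":1,"travel":[0,0,0],"yaw":0},
  ],
)

```text
t: 34.85
tcp_pos: [0.6188, 0.2317, 0.0883]
tool_rot: [0.707, 0.707, -0.0, -0.0]
force: [-0.1, 0.1, -0.1]
finger_gap: -0.001
```

```bash
python3 st.py 619.2 231.9 74;python3 cr.py side s13 619 231.7 60 65 5
```

```text
t 34.85 tcp [618.8 231.7  88.3] F [-0.07  0.12 -0.12] gap -0.001
[[-1.e-04  1.e+00 -5.e-04]
 [ 1.e+00  1.e-04 -1.e-04]
 [-1.e-04 -5.e-04 -1.e+00]]
travel [ 0.2  0.4 14.3]
119 211
```

View pics/s13.png

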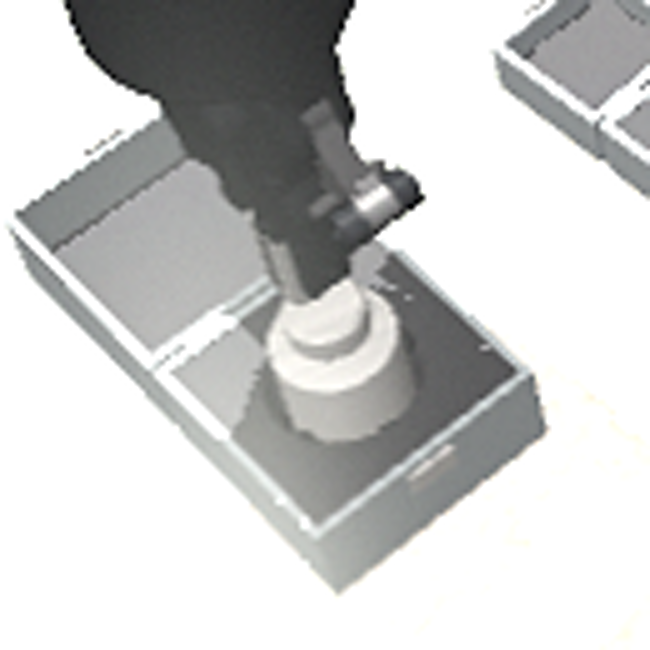

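The 500 g weight is in upright. I'll press it and check that its top is at 72 mm.

Call:
servo_tool(
  increments=[
    {"hand":1,"travel":[0.2,0.4,10],"yaw":0},
    {"hand":1,"travel":[0,0,3],"yaw":0},
    {"hand":1,"travel":[0,0,0],"yaw":0},
    {"hand":1,"travel":[0,0,1],"yaw":0},
    {"hand":1,"travel":[0,0,1],"yaw":0},
    {"hand":1,"travel":[0,0,1],"yaw":0},
    {"hand":1,"travel":[0,0,1],"yaw":0},
    {"hand":1,"travel":[0,0,0],"yaw":0},
    {"hand":1,"travel":[0,0,0],"yaw":0},
  ],
)

```text
t: 35.8
tcp_pos: [0.6197, 0.2321, 0.0722]
tool_rot: [0.707, 0.707, 0.0, 0.0]
force: [-0.8, 0.7, 3.7]
finger_gap: -0.002
```

Call:
servo_tool(
  increments=[
    {"hand":1,"travel":[0,0,1],"yaw":0},
    {"hand":1,"travel":[0,0,0],"yaw":0},
    {"hand":1,"travel":[0,0,0],"yaw":0},
  ],
)

```text
t: 36.1
tcp_pos: [0.6199, 0.2322, 0.0722]
tool_rot: [0.707, 0.707, 0.001, 0.0]
force: [-1.6, -0.1, 7.2]
finger_gap: 0.0
```

Call:
servo_tool(
  increments=[
    {"hand":1,"travel":[0,0,1],"yaw":0},
    {"hand":1,"travel":[0,0,0],"yaw":0},
    {"hand":1,"travel":[0,0,0],"yaw":0},
  ],
)

```text
t: 36.4
tcp_pos: [0.6199, 0.2323, 0.0721]
tool_rot: [0.707, 0.707, 0.001, 0.0]
force: [-3.0, -0.7, 12.6]
finger_gap: 0.003
```

Call:
servo_tool(
  increments=[
    {"hand":1,"travel":[0,0,-20],"yaw":0},
    {"hand":0,"travel":[0,0,-30],"yaw":0},
    {"hand":0,"travel":[0,0,0],"yaw":0},
  ],
)

```text
t: 36.7
tcp_pos: [0.6221, 0.2324, 0.1235]
tool_rot: [0.707, 0.707, 0.003, 0.002]
force: [0.2, 0.4, 0.6]
finger_gap: 0.333
```

```bash
python3 st.py 477.9 -286.2 100
```

```text
t 36.7 tcp [622.1 232.4 123.5] F [0.2  0.39 0.61] gap 0.333
[[-2.0e-04  1.0e+00  7.7e-03]
 [ 1.0e+00  2.0e-04  1.3e-03]
 [ 1.3e-03  7.7e-03 -1.0e+00]]
travel [-518.6 -144.5   21.7]
```

Call:
servo_tool(
  increments=[
    {"hand":0,"travel":[-14,-4,0],"yaw":0},
    {"hand":0,"travel":[-29,-8,0],"yaw":0},
    {"hand":0,"travel":[-29,-8,0],"yaw":0},
    {"hand":0,"travel":[-29,-8,0],"yaw":0},
    {"hand":0,"travel":[-29,-8,0],"yaw":0},
    {"hand":0,"travel":[-29,-8,0],"yaw":0},
    {"hand":0,"travel":[-29,-8,0],"yaw":0},
    {"hand":0,"travel":[-29,-8,0],"yaw":0},
    {"hand":0,"travel":[-29,-8,0],"yaw":0},
    {"hand":0,"travel":[-29,-8,0],"yaw":0},
    {"hand":0,"travel":[-29,-8,0],"yaw":0},
    {"hand":0,"travel":[-29,-8,0],"yaw":0},
    {"hand":0,"travel":[-29,-8,0],"yaw":0},
    {"hand":0,"travel":[-29,-8,0],"yaw":0},
    {"hand":0,"travel":[-29,-8,0],"yaw":0},
    {"hand":0,"travel":[-29,-8,0],"yaw":0},
    {"hand":0,"travel":[-29,-8,0],"yaw":0},
    {"hand":0,"travel":[-29,-8,0],"yaw":0},
    {"hand":0,"travel":[-11.1,-1.3,0],"yaw":0},
  ],
)

```text
t: 38.6
tcp_pos: [0.4758, -0.2884, 0.1184]
tool_rot: [0.708, 0.706, -0.0, -0.001]
force: [-0.5, 0.5, -0.3]
finger_gap: 0.999
```

Call:
servo_tool(
  increments=[
    {"hand":0,"travel":[0,0,10],"yaw":0},
    {"hand":0,"travel":[0,0,10],"yaw":0},
    {"hand":0,"travel":[0,0,0],"yaw":0},
    {"hand":0,"travel":[0,0,0],"yaw":0},
    {"hand":0,"travel":[0,0,0],"yaw":0},
  ],
)

```text
t: 39.1
tcp_pos: [0.4784, -0.2852, 0.0996]
tool_rot: [0.707, 0.708, 0.0, -0.0]
force: [1.4, -0.4, 1.1]
finger_gap: 1.0
```

```bash
python3 st.py 477.9 -286.2 20;python3 cr.py side s14 478 -286 30 50 6; python3 cr.py top t14 478 -286 30 60 6
```

```text
t 39.1 tcp [ 478.4 -285.2   99.6] F [ 1.42 -0.4   1.13] gap 1.0
[[-1.6e-03  1.0e+00 -2.0e-04]
 [ 1.0e+00  1.6e-03  3.0e-04]
 [ 3.0e-04 -2.0e-04 -1.0e+00]]
travel [-1.1 -0.5 79.6]
409 116
436 208
```

View pics/s14.png

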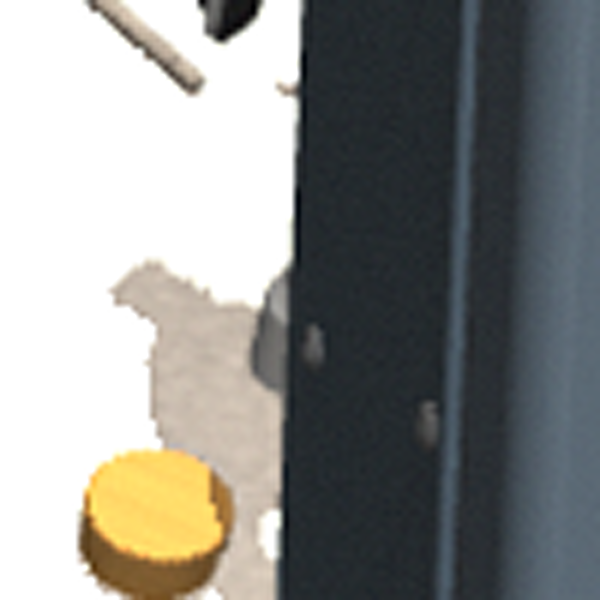

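Call:
servo_tool(
  increments=[
    {"hand":0,"travel":[0,0,20],"yaw":0},
    {"hand":0,"travel":[0,0,20],"yaw":0},
    {"hand":0,"travel":[0,0,20],"yaw":0},
    {"hand":0,"travel":[0,0,15],"yaw":0},
    {"hand":0,"travel":[0,0,4.4],"yaw":0},
    {"hand":0,"travel":[0,0,0],"yaw":0},
    {"hand":0,"travel":[0,0,0],"yaw":0},
    {"hand":0.4,"travel":[0,0,0],"yaw":0},
    {"hand":0.6,"travel":[0,0,0],"yaw":0},
    {"hand":1,"travel":[0,0,0],"yaw":0},
    {"hand":1,"travel":[0,0,0],"yaw":0},
    {"hand":1,"travel":[0,0,0],"yaw":0},
    {"hand":1,"travel":[0,0,0],"yaw":0},
  ],
  newtons=60,
)

```text
t: 40.5
tcp_pos: [0.4782, -0.2863, 0.021]
tool_rot: [0.707, 0.707, -0.0, 0.0]
force: [-0.5, 0.5, 4.7]
finger_gap: 0.319
```

```bash
python3 st.py 610.7 -216.7 110
```

```text
t 40.5 tcp [ 478.2 -286.3   21. ] F [-0.49  0.53  4.7 ] gap 0.319
[[-1.e-04  1.e+00  4.e-04]
 [ 1.e+00  1.e-04 -4.e-04]
 [-4.e-04  4.e-04 -1.e+00]]
travel [ 69.5 132.5 -89. ]
```

Call:
servo_tool(
  increments=[
    {"hand":1,"travel":[0,0,-4],"yaw":0},
    {"hand":1,"travel":[0,0,-20],"yaw":0},
    {"hand":1,"travel":[0,0,-25],"yaw":0},
    {"hand":1,"travel":[0,0,-20],"yaw":0},
    {"hand":1,"travel":[6.9,13.2,0],"yaw":0},
    {"hand":1,"travel":[6.9,13.2,0],"yaw":0},
    {"hand":1,"travel":[6.9,13.2,0],"yaw":0},
    {"hand":1,"travel":[6.9,13.2,0],"yaw":0},
    {"hand":1,"travel":[6.9,13.2,0],"yaw":0},
    {"hand":1,"travel":[6.9,13.2,0],"yaw":0},
    {"hand":1,"travel":[6.9,13.2,0],"yaw":0},
    {"hand":1,"travel":[6.9,13.2,0],"yaw":0},
    {"hand":1,"travel":[6.9,13.2,0],"yaw":0},
    {"hand":1,"travel":[7.3,13.6,0],"yaw":0},
    {"hand":1,"travel":[0,0,15],"yaw":0},
    {"hand":1,"travel":[0,0,10],"yaw":0},
    {"hand":1,"travel":[0,0,0],"yaw":0},
    {"hand":1,"travel":[0,0,0],"yaw":0},
    {"hand":1,"travel":[0,0,0],"yaw":0},
  ],
)

```text
t: 42.4
tcp_pos: [0.6101, -0.2173, 0.0643]
tool_rot: [0.707, 0.707, -0.0, -0.0]
force: [-0.3, 0.7, -1.4]
finger_gap: 0.32
```

```bash
python3 st.py 610.7 -216.7 48;python3 cr.py side s15 610.7 -216.7 45 55 6;  python3 - <<'E'
from station import manip
from h import *
X=manip.sense()['tcp_pos']
S=manip.snapshot('side')
u,v=proj(S,np.array([610.7,-216.7,45])/1000).astype(int)
print(((proj(S,X-[0,0,.021])-[u-55,v-55])*6).round())
E
```

```text
t 42.4 tcp [ 610.1 -217.3   64.3] F [-0.27  0.69 -1.4 ] gap 0.32
[[ 8.e-04  1.e+00 -2.e-04]
 [ 1.e+00 -8.e-04  0.e+00]
 [ 0.e+00 -2.e-04 -1.e+00]]
travel [ 0.6  0.6 16.3]
327 88
[334. 335.]
```

View pics/s15.png

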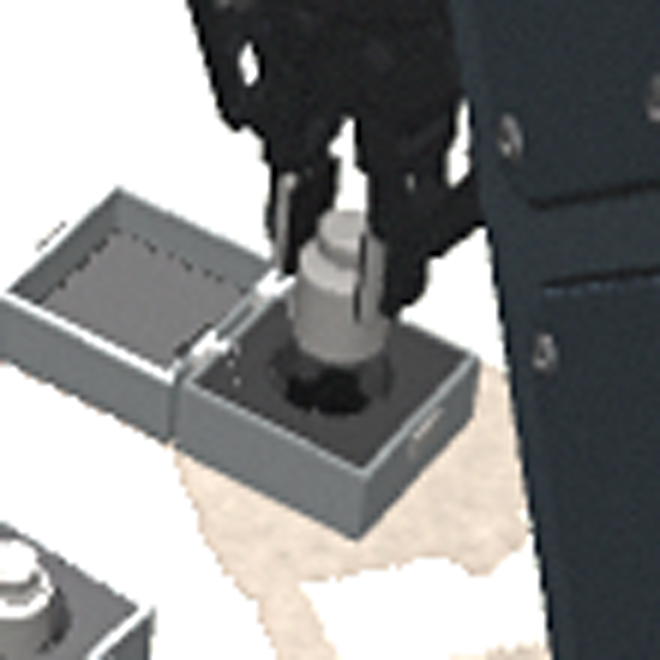

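Call:
servo_tool(
  increments=[
    {"hand":1,"travel":[1.3,0.4,5],"yaw":0},
    {"hand":1,"travel":[0,0,5],"yaw":0},
    {"hand":1,"travel":[0,0,0],"yaw":0},
    {"hand":1,"travel":[0,0,0],"yaw":0},
    {"hand":1,"travel":[0,0,0],"yaw":0},
  ],
)

```text
t: 43.0
tcp_pos: [0.6109, -0.2155, 0.0543]
tool_rot: [0.707, 0.707, -0.0, 0.0]
force: [0.8, -0.1, -1.3]
finger_gap: 0.318
```

```bash
python3 st.py 610.7 -216.7 48;python3 cr.py side s16 610.7 -216.7 45 55 6;  python3 - <<'E'
from station import manip
from h import *
S=manip.snapshot('side')
u,v=proj(S,np.array([610.7,-216.7,45])/1000).astype(int)
for z in(29,32,40,64): print(z,((proj(S,np.array([610.7,-216.7,z])/1000)-[u-55,v-55])*6+3).round())
E
```

```text
t 43.0 tcp [ 610.9 -215.5   54.3] F [ 0.8  -0.06 -1.34] gap 0.318
[[-1.e-04  1.e+00  0.e+00]
 [ 1.e+00  1.e-04 -1.e-04]
 [-1.e-04  0.e+00 -1.e+00]]
travel [-1.2 -0.2  6.3]
327 88
29 [331. 372.]
32 [332. 365.]
40 [334. 347.]
64 [340. 290.]
```

View pics/s16.png

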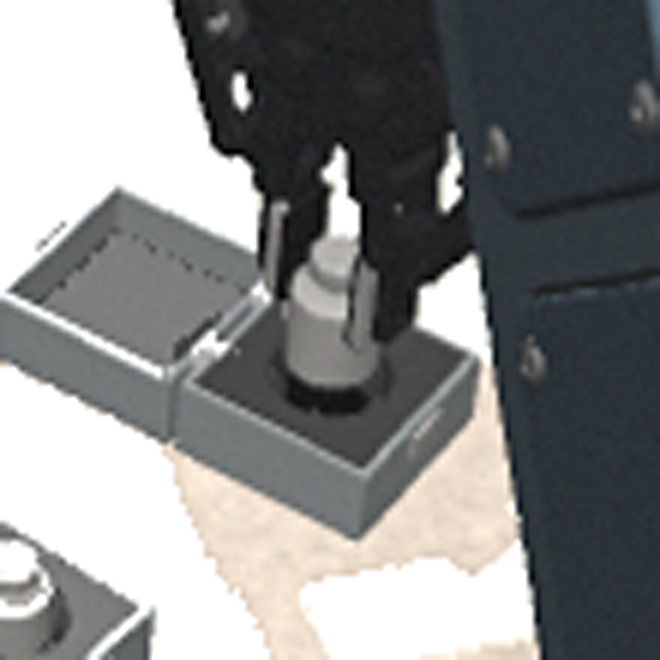

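Call:
servo_tool(
  increments=[
    {"hand":1,"travel":[-0.2,-0.1,2],"yaw":0},
    {"hand":1,"travel":[0,0,2],"yaw":0},
    {"hand":1,"travel":[0,0,2],"yaw":0},
    {"hand":1,"travel":[0,0,2],"yaw":0},
    {"hand":1,"travel":[0,0,2],"yaw":0},
    {"hand":1,"travel":[0,0,0],"yaw":0},
    {"hand":1,"travel":[0,0,0],"yaw":0},
  ],
)

```text
t: 43.8
tcp_pos: [0.6108, -0.2156, 0.0442]
tool_rot: [0.707, 0.707, -0.0, -0.0]
force: [-0.2, 0.0, -1.9]
finger_gap: 0.317
```

Call:
servo_tool(
  increments=[
    {"hand":1,"travel":[0,0,1],"yaw":0},
    {"hand":1,"travel":[0,0,1],"yaw":0},
    {"hand":1,"travel":[0,0,1],"yaw":0},
    {"hand":1,"travel":[0,0,1],"yaw":0},
    {"hand":1,"travel":[0,0,0],"yaw":0},
    {"hand":1,"travel":[0,0,0],"yaw":0},
  ],
)

```text
t: 44.4
tcp_pos: [0.6111, -0.216, 0.0412]
tool_rot: [0.707, 0.707, 0.0, 0.001]
force: [-1.3, -0.3, 5.4]
finger_gap: 0.319
```

Call:
servo_tool(
  increments=[
    {"hand":1,"travel":[0,0,1],"yaw":0},
    {"hand":1,"travel":[0,0,1],"yaw":0},
    {"hand":1,"travel":[0,0,1],"yaw":0},
    {"hand":1,"travel":[0,0,1],"yaw":0},
    {"hand":1,"travel":[0,0,0],"yaw":0},
    {"hand":1,"travel":[0,0,0],"yaw":0},
  ],
)

```text
t: 45.0
tcp_pos: [0.611, -0.2159, 0.0364]
tool_rot: [0.707, 0.707, 0.0, 0.0]
force: [-0.2, -1.3, 4.9]
finger_gap: 0.319
```

Call:
servo_tool(
  increments=[
    {"hand":1,"travel":[0,0,1],"yaw":0},
    {"hand":1,"travel":[0,0,1],"yaw":0},
    {"hand":1,"travel":[0,0,1],"yaw":0},
    {"hand":1,"travel":[0,0,0],"yaw":0},
    {"hand":1,"travel":[0,0,0],"yaw":0},
  ],
)

```text
t: 45.5
tcp_pos: [0.611, -0.2159, 0.0335]
tool_rot: [0.707, 0.707, 0.0, 0.0]
force: [-0.7, -1.5, 4.6]
finger_gap: 0.317
```

Call:
servo_tool(
  increments=[
    {"hand":1,"travel":[0,0,1],"yaw":0},
    {"hand":1,"travel":[0,0,1],"yaw":0},
    {"hand":1,"travel":[0,0,0],"yaw":0},
    {"hand":1,"travel":[0,0,0],"yaw":0},
  ],
)

```text
t: 45.9
tcp_pos: [0.611, -0.216, 0.032]
tool_rot: [0.707, 0.707, -0.0, 0.0]
force: [-2.0, -0.5, 8.0]
finger_gap: 0.316
```

Call:
servo_tool(
  increments=[
    {"hand":1,"travel":[0,0,0.7],"yaw":0},
    {"hand":1,"travel":[0,0,0],"yaw":0},
    {"hand":1,"travel":[0,0,0],"yaw":0},
  ],
)

```text
t: 46.2
tcp_pos: [0.6111, -0.216, 0.032]
tool_rot: [0.707, 0.707, -0.0, 0.001]
force: [-1.9, 0.1, 11.5]
finger_gap: 0.317
```

Call:
servo_tool(
  increments=[
    {"hand":1,"travel":[0,0,-1.5],"yaw":0},
    {"hand":0.5,"travel":[0,0,0],"yaw":0},
    {"hand":0.3,"travel":[0,0,0],"yaw":0},
    {"hand":0.2,"travel":[0,0,0],"yaw":0},
    {"hand":0.2,"travel":[0,0,-10],"yaw":0},
    {"hand":0.2,"travel":[0,0,-20],"yaw":0},
    {"hand":0.2,"travel":[0,0,-10],"yaw":0},
    {"hand":0.2,"travel":[0,0,0],"yaw":0},
    {"hand":1,"travel":[0,0,0],"yaw":0},
    {"hand":1,"travel":[0,0,0],"yaw":0},
    {"hand":1,"travel":[0,0,0],"yaw":0},
    {"hand":1,"travel":[0,0,0],"yaw":0},
    {"hand":1,"travel":[0,0,0],"yaw":0},
  ],
)

```text
t: 47.5
tcp_pos: [0.6106, -0.2155, 0.0716]
tool_rot: [0.707, 0.707, -0.0, -0.0]
force: [0.1, -0.5, -0.3]
finger_gap: 0.001
```

```bash
python3 st.py 610.9 -216.7 59;python3 cr.py side s17 610.7 -216.7 45 55 6
```

```text
t 47.5 tcp [ 610.6 -215.5   71.6] F [ 0.12 -0.46 -0.3 ] gap 0.001
[[-1.e-04  1.e+00 -7.e-04]
 [ 1.e+00  1.e-04  4.e-04]
 [ 4.e-04 -7.e-04 -1.e+00]]
travel [-1.2  0.3 12.6]
327 88
```

View pics/s17.png

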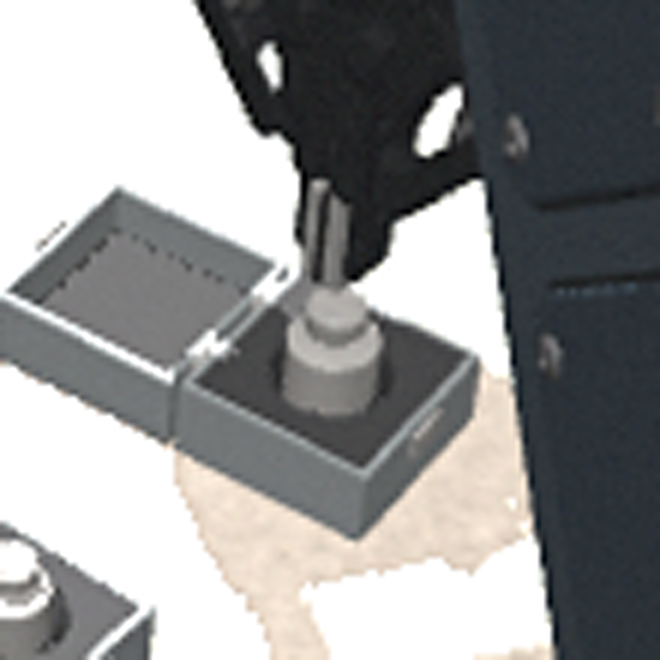

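The 200 g weight is upright in its recess. I'll press it and check that its top is at 57 mm.

Call:
servo_tool(
  increments=[
    {"hand":1,"travel":[-1,0.2,8],"yaw":0},
    {"hand":1,"travel":[0,0,4],"yaw":0},
    {"hand":1,"travel":[0,0,0],"yaw":0},
    {"hand":1,"travel":[0,0,1],"yaw":0},
    {"hand":1,"travel":[0,0,1],"yaw":0},
    {"hand":1,"travel":[0,0,1],"yaw":0},
    {"hand":1,"travel":[0,0,1],"yaw":0},
    {"hand":1,"travel":[0,0,0],"yaw":0},
    {"hand":1,"travel":[0,0,0],"yaw":0},
  ],
)

```text
t: 48.45
tcp_pos: [0.6115, -0.2171, 0.0572]
tool_rot: [0.707, 0.707, 0.0, 0.001]
force: [-0.5, 0.7, 5.1]
finger_gap: -0.001
```

Call:
servo_tool(
  increments=[
    {"hand":1,"travel":[0,0,0.8],"yaw":0},
    {"hand":1,"travel":[0,0,0],"yaw":0},
    {"hand":1,"travel":[0,0,0],"yaw":0},
  ],
)

```text
t: 48.75
tcp_pos: [0.6115, -0.2171, 0.0572]
tool_rot: [0.707, 0.707, 0.0, 0.001]
force: [-2.4, 0.7, 8.5]
finger_gap: 0.004
```

Call:
servo_tool(
  increments=[
    {"hand":1,"travel":[0,0,-20],"yaw":0},
    {"hand":1,"travel":[0,0,-40],"yaw":0},
    {"hand":1,"travel":[0,-30,-40],"yaw":0},
    {"hand":1,"travel":[-30,-30,-30],"yaw":0},
    {"hand":1,"travel":[-40,-30,-20],"yaw":0},
    {"hand":1,"travel":[-40,-30,0],"yaw":0},
    {"hand":1,"travel":[-40,-30,0],"yaw":0},
    {"hand":1,"travel":[-40,-20,0],"yaw":0},
    {"hand":1,"travel":[-30,0,0],"yaw":0},
    {"hand":1,"travel":[0,0,0],"yaw":0},
    {"hand":1,"travel":[0,0,0],"yaw":0},
  ],
)

```text
t: 49.85
tcp_pos: [0.4438, -0.4329, 0.2023]
tool_rot: [0.708, 0.707, 0.0, -0.0]
force: [0.4, 0.7, -0.3]
finger_gap: -0.0
```

```bash
python3 - <<'E'
from station import manip
import cv2
for n in('top','side'): cv2.imwrite(f'pics/{n}F.png',cv2.convertScaleAbs(manip.snapshot(n)['pixels'],alpha=1.3))
E
python3 st.py
```

```text
t 49.95 tcp [ 444.3 -431.2  202.3] F [ 0.55  0.97 -0.18] gap -0.003
```

View pics/topF.png

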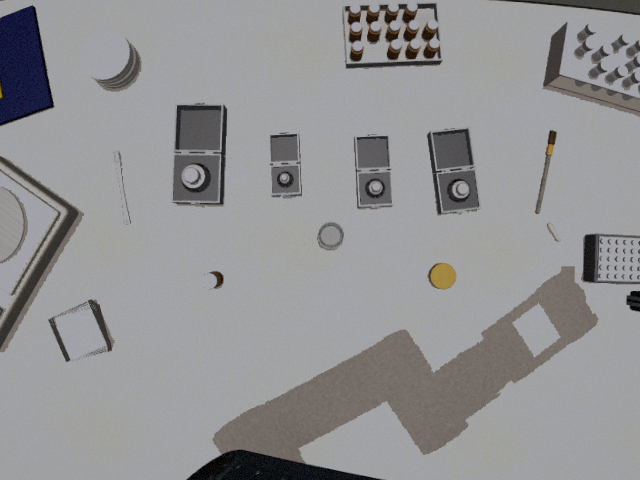

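View pics/sideF.png

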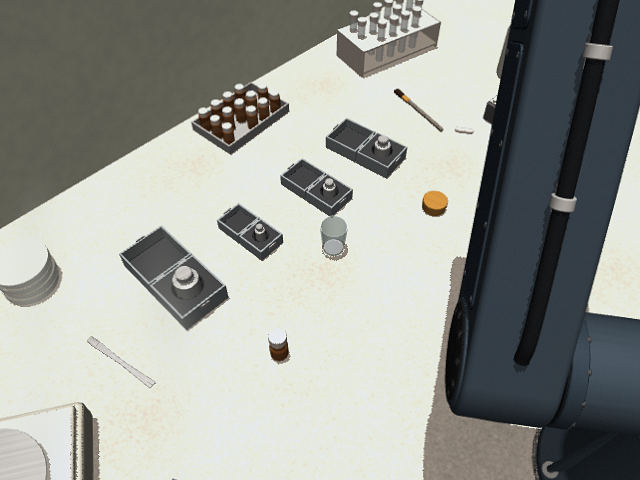

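Both views show all four weights upright in their own cases. The beaker at (330,236) and the vial at (213,280) have not moved, and the arm is clear.

```bash
python3 -c "
from station import manip
print(manip.sign_off())"
```

```text
the job is handed in; nothing more can be done
None
```

All four knob weights (50, 100, 500 and 200 g, in that order) are back upright in their own cases, pressed down to the recess floor. The job is handed in; it took about 50 s of the 120 s allowed.

- **Seating:** I pressed each knob from above with the shut fingers at 8–14 N. The tops stopped at 48.0, 49.1, 72.1 and 57.2 mm, against 48, 49, 72 and 57 mm expected for full seating.
- **Scene:** The last top and side pictures show all four weights upright. The beaker and vial are where they started, and the arm is clear of everything.
- **Disagreement:** The two cameras differed by 3–4 mm on where the 500 g and 200 g weights stood. For the 500 g I moved the grasp 1 mm, and for the 200 g I shifted about 1 mm before insertion. No check failed.

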